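# Find the full needle case and lay it on the stand

## Task

One of the three look-alike brass needle cases lying in the bamboo rack is full and clearly heavier; the other two are empty. Heft them to find the full one and lay it, level and centred, in the two notches of the low rosewood stand, setting it down without letting it fall. The empty cases must end up lying in their notches of the bamboo rack, and the glass cupping jars and the medicine bottle must not be disturbed.

Things in the scene. Friction and masses are not known exactly. Their poses are not given: they have to be found in the camera images.
- case_a: Brass needle case, a closed round tube 28 mm in diameter and 120 mm long with a thin dark band 28 mm either side of its middle; the three look alike. Origin at the centre of the tube, x along its axis, z up at the start. An empty one weighs 0.11 to 0.16 kg, the full one 0.32 to 0.46 kg; the contents cannot be seen.
- case_b: Brass needle case, a closed round tube 28 mm in diameter and 120 mm long with a thin dark band 28 mm either side of its middle; the three look alike. Origin at the centre of the tube, x along its axis, z up at the start. An empty one weighs 0.11 to 0.16 kg, the full one 0.32 to 0.46 kg; the contents cannot be seen.
- case_c: Brass needle case, a closed round tube 28 mm in diameter and 120 mm long with a thin dark band 28 mm either side of its middle; the three look alike. Origin at the centre of the tube, x along its axis, z up at the start. An empty one weighs 0.11 to 0.16 kg, the full one 0.32 to 0.46 kg; the contents cannot be seen.
- rack: Fixed bamboo rack; origin on table, x away from its open front, z up. Rails along y at x +-42 (8 thick, 48 high), V notches at y -85, 0, 85, tips 75 high. A case lies along x, middle at x 0, axis 75 high. Jar board overhangs: x -5 to 120, y +-140, 205 to 217 high, on posts at x 105, y +-42: lean the gripper back to -x 30 to 40 degrees. Base x -70 to 130, y +-145, 8 high. All mm.
- stand: Fixed low rosewood stand. Origin on the table under its middle, z up. Base 120 x 70 x 10 mm; posts 8 mm thick at x = -42 and +42 mm, each with a 45-degree V notch at y = 0, tips 65 mm high. A case laid in both notches lies level along x, axis 65 mm above the table, its middle over the origin. Either end may point either way.
- jar_a: Clear glass cupping jar, 58 mm in diameter, 64 mm high, standing mouth-down on the top board of the bamboo rack, fragile. Origin at the centre of its underside, z up. Leave alone.
- jar_b: Clear glass cupping jar, 58 mm in diameter, 64 mm high, standing mouth-down on the top board of the bamboo rack, fragile. Origin at the centre of its underside, z up. Leave alone.
- jar_c: Clear glass cupping jar, 58 mm in diameter, 64 mm high, standing mouth-down on the top board of the bamboo rack, fragile. Origin at the centre of its underside, z up. Leave alone.
- bottle: Squat brown medicine bottle with cork stopper, 60 mm in diameter, 86 mm high, standing on the table. Origin at the centre of its underside, z up. Leave alone.
Things that resemble listed ones, but are neither listed nor needed, are in the scene too. What is shaped like the case_b but green, purple or red is not meant.

How it is judged (in metres and radians):
At the end, for the whole second after the job is handed in: The full case (its weight alone gives over 2.85 N on the stand) rests in the stand: centre within 15 mm along, 7 mm across, 6 mm in height, 0.07 rad of the stand's x. Both others rest in rack notches: within 18 mm along, 8 mm across, 6 mm in height, 0.07 rad (((x of case_a in the frame of stand between -0.015 and 0.015 m and z of case_a in the frame of stand between 0.059 and 0.071 m and angle between the x axis of case_a and the x axis of stand, either way round below 0.07 rad and linear speed of each of case_a, case_b, case_c below 0.02 m/s and y of case_a in the frame of stand between -0.007 and 0.007 m and contact force between case_a and stand above 2.85 N and x of case_b in the frame of rack between -0.018 and 0.018 m and z of case_b in the frame of rack between 0.069 and 0.081 m and angle between the x axis of each of case_b, case_c and the x axis of rack, either way round below 0.07 rad and (y of case_b in the frame of rack between -0.093 and -0.077 m or y of case_b in the frame of rack between -0.008 and 0.008 m or y of case_b in the frame of rack between 0.077 and 0.093 m) and x of case_c in the frame of rack between -0.018 and 0.018 m and z of case_c in the frame of rack between 0.069 and 0.081 m and (y of case_c in the frame of rack between -0.093 and -0.077 m or y of case_c in the frame of rack between -0.008 and 0.008 m or y of case_c in the frame of rack between 0.077 and 0.093 m)) or (x of case_a in the frame of rack between -0.018 and 0.018 m and z of case_a in the frame of rack between 0.069 and 0.081 m and angle between the x axis of each of case_a, case_c and the x axis of rack, either way round below 0.07 rad and linear speed of each of case_a, case_b, case_c below 0.02 m/s and (y of case_a in the frame of rack between -0.093 and -0.077 m or y of case_a in the frame of rack between -0.008 and 0.008 m or y of case_a in the frame of rack between 0.077 and 0.093 m) and x of case_b in the frame of stand between -0.015 and 0.015 m and z of case_b in the frame of stand between 0.059 and 0.071 m and angle between the x axis of case_b and the x axis of stand, either way round below 0.07 rad and y of case_b in the frame of stand between -0.007 and 0.007 m and contact force between case_b and stand above 2.85 N and x of case_c in the frame of rack between -0.018 and 0.018 m and z of case_c in the frame of rack between 0.069 and 0.081 m and (y of case_c in the frame of rack between -0.093 and -0.077 m or y of case_c in the frame of rack between -0.008 and 0.008 m or y of case_c in the frame of rack between 0.077 and 0.093 m)) or (x of case_a in the frame of rack between -0.018 and 0.018 m and z of case_a in the frame of rack between 0.069 and 0.081 m and angle between the x axis of each of case_a, case_b and the x axis of rack, either way round below 0.07 rad and linear speed of each of case_a, case_b, case_c below 0.02 m/s and (y of case_a in the frame of rack between -0.093 and -0.077 m or y of case_a in the frame of rack between -0.008 and 0.008 m or y of case_a in the frame of rack between 0.077 and 0.093 m) and x of case_b in the frame of rack between -0.018 and 0.018 m and z of case_b in the frame of rack between 0.069 and 0.081 m and (y of case_b in the frame of rack between -0.093 and -0.077 m or y of case_b in the frame of rack between -0.008 and 0.008 m or y of case_b in the frame of rack between 0.077 and 0.093 m) and x of case_c in the frame of stand between -0.015 and 0.015 m and z of case_c in the frame of stand between 0.059 and 0.071 m and angle between the x axis of case_c and the x axis of stand, either way round below 0.07 rad and y of case_c in the frame of stand between -0.007 and 0.007 m and contact force between case_c and stand above 2.85 N))); the robot touches nothing.
It fails at once if a case is let fall (moves faster than 0.45 m/s, as after a fall of 10 mm, with no finger on it) ((linear speed of case_a above 0.45 m/s and contact force between the fingers and case_a below 0.01 N) or (linear speed of case_b above 0.45 m/s and contact force between the fingers and case_b below 0.01 N) or (linear speed of case_c above 0.45 m/s and contact force between the fingers and case_c below 0.01 N)).
It fails at once if a case comes down to the table top (its axis below 35 mm) (height (world z) of any of case_a, case_b, case_c below 0.035 m).
It fails at once if a jar or the bottle is shifted more than 15 mm or tipped more than 0.25 rad (distance of any of jar_a, jar_b, jar_c, bottle from where it was at the start of the episode above 0.015 m or angle between any of jar_a, jar_b, jar_c, bottle's own z axis and vertical above 0.25 rad).
It also fails if it takes over 61 s, if anything falls off the work surface, if the arm or the gripper's body presses on something with over 40 N, if the wrist force passes 120 N, or if a joint passes its speed limit or range.

## Robot

A 6-joint arm with a two-finger parallel gripper is mounted at the origin on the work surface. World frame = base frame: x ahead of the robot, y to its left, z up, the work surface at z = 0. Lengths are in m, angles in degrees, forces in N, time in s.
With the tool pointing down it reaches from about 0.375 to 0.9 m from the base axis. Payload 3.1 kg.
Tool frame: the origin (TCP) lies at the very end of the fingers, on their centre line; the grasp point (between the pads) lies 19 mm behind it (bot.tcp_to_grasp is the distance from the TCP to the grasp point, in m); z points along the fingers, y is the line along which they close (so a half turn about z gives the same grasp; the last joint's range is limited). The gripper opens to 87 mm and grips with 3 to 60 N. Pads are 19 mm wide; open, the fingers measure 117 mm over their backs; the gripper's body (75 mm by 190 mm) begins 51 mm behind the grasp point.
Start: joints at [-77.149, 30.224, 82.088, -0, 67.689, -10.227], TCP at [0.245, -0.575, 0.223] pointing down, gripper open.
Joint ranges: [-176.69, 176.69], [-43.24, 126.21], [12.49, 139.97], [-82, 262], [0, 151.66], [-163.58, 163.58]. Speed limits (degrees/s): [159.86, 159.86, 180, 180, 180, 180].

## Interface

Orientations are given as a 3x3 rotation matrix whose columns are the frame's x, y, z axes.
In Python, from rig import telemetry, capture, camera_info, job, bot gives the robot as it stands. The module is installed in compiled form; this text tells all that it offers.
- The arm moves only by the tool carry_out, never from a script. Its argument "deltas" is a list that holds one entry, the list of rows, each a list of 7 numbers: the shift along the tool's x, y, z scaled (see below), then the turn, a rotation vector about the tool's x, y, z scaled (see below), then the closure, from -1 (fully open) to 1 (shut). In form: [[[dx, dy, dz, ax, ay, az, claw], ...]]. A call has exactly 10 rows; each row is the pose to reach, as a shift and turn from the pose commanded when the call began, along the tool's axes at that moment, turning the shorter way round; what a row does not reach only later rows make up. The controller multiplies each number of a shift by 15 cm and each number of a turn by 360 degrees. A row lasts 1/12 s, in which the tool goes at most 41.7 mm and 7.16 degrees, less where a joint would pass 70% of its speed; a pose out of reach is approached as far as the arm can. A call with a number of a shift or a turn outside -1 to 1 is refused whole. A call with a gripper value outside its range is refused whole. The fingers move at their own pace and stop on an object; the grip force is fixed at half the most. Time passes only in rows, so rows that repeat a pose let the fingers close, or fill a call up. It gives the time, the measured TCP pose, the force, the opening and the grip force at its end, in the units of the state.
- telemetry.read_state(): the state, without advancing time (a new reading comes with each control period).
- capture(name): name is "scene" or "top" or "wrist"; returns the picture (420x560x3 uint8, red, green, blue); there is no depth.
- camera_info(name): a dict with "mtx" (3x3 intrinsics, pixels), "k1" (the pictures are not rectified: a ray, as slopes to the right and down, at radius r is drawn at 1 + k1 r^2 times it, then the intrinsics apply), "cam_to_world" (4x4, takes a point from camera to world coordinates); the wrist camera has in their place "T_tool_cam" (4x4, takes a point from camera to tool coordinates, whose origin is the TCP and whose axes are the flange's). Camera axes: x right, y down, z forward; pixel columns grow to the right and rows downward; lengths in m; the calibration is good to about 2 mm. A picture is of the moment at which its call begins: read the wrist's pose just before it. camera_info takes no time and is no camera call.
- job.hand_in(): hands the job in; it is judged then, once.
The state is a dict: "time_s": time; "joint_positions": joint angles; "qvel": joint speeds; "tau": joint torques, N m; "position": TCP position; "tcp_rot": TCP orientation; "force": force on the tool from outside, world axes, zero at the start; "moment": the same for the moment, N m; "opening": opening from 0.0 (shut) to 1.0 (fully open); "grasp_force": force on a finger pad.
Only numpy, scipy, OpenCV 4.12 (cv2) and the standard library are available. Lean on these libraries where they do the work, as an engineer would, in place of code of your own. Each camera call takes 0.05 s, during which the arm holds its last target. There are 200 camera calls.

## Working session

There is one attempt and no reset: what is moved stays moved. The work goes in short steps, Python scripts to look and compute and a tool call to move; the robot and the scene stay as the last step left them, time stands still between calls to the robot, and variables do not carry over. Pictures are saved under pics/ and viewed, at most 10 in all, crops included, and the job is handed in when it is done.

Besides the shell and the picture viewer there is one more tool, called after ">>>" as name([rows], argument=value, ...), one row to a line, values as JSON. carry_out: Moves the arm, as the interface text tells. Its arguments: {"type":"object","properties":{"deltas":{"type":"array","items":{"type":"array","items":{"type":"array","items":{"type":"number"}}}}},"required":["deltas"]}

```bash
mkdir -p pics; python3 - <<'E'
from rig import telemetry, capture, camera_info, job, bot
import cv2, numpy as np
print(telemetry.read_state())
for n in ["scene","top"]:
    cv2.imwrite(f"pics/{n}0.png",capture(n)[:,:,::-1]); print(camera_info(n))
print(camera_info("wrist"), bot.tcp_to_grasp)
E
```

```text
{'time_s': 0.0, 'joint_positions': array([-7.71480362e+01,  3.02788764e+01,  8.21545970e+01, -8.67927988e-04,
        6.76885499e+01, -1.02258869e+01]), 'qvel': array([ 0.0686602 ,  0.06115975,  0.08610858,  0.01041272, -0.04969091,
       -0.00473778]), 'tau': array([ 7.88881425e-04, -4.40038562e+01, -1.76591635e+01,  6.33549294e-02,
        5.82338660e-02, -1.58999601e-04]), 'position': array([ 0.24486447, -0.57426065,  0.22158252]), 'tcp_rot': array([[ 9.19970926e-01,  3.91986297e-01, -4.87379870e-04],
       [ 3.91986431e-01, -9.19968662e-01,  2.07323700e-03],
       [ 3.64306288e-04, -2.09836406e-03, -9.99997732e-01]]), 'force': array([0.68009645, 0.23373118, 1.77003454]), 'moment': array([-0.03727302,  0.02052604, -0.04843756]), 'grasp_force': 0.0, 'opening': 0.9990153628823859}
{'mtx': array([[488.90447187,   0.        , 282.16880385],
       [  0.        , 488.90447187, 215.52258337],
       [  0.        ,   0.        ,   1.        ]]), 'k1': -0.09567548035657236, 'cam_to_world': array([[ 0.94758611,  0.28868907, -0.13689113,  0.69697699],
       [ 0.3193218 , -0.87005313,  0
[... 455 characters left out ...]
0821919, -0.04904666],
       [ 0.00916867, -0.07267556, -0.99731349,  1.16700752],
       [ 0.        ,  0.        ,  0.        ,  1.        ]])}
{'mtx': array([[348.72851098,   0.        , 283.30456355],
       [  0.        , 348.72851098, 210.82053977],
       [  0.        ,   0.        ,   1.        ]]), 'k1': -0.08281606106246064, 'T_tool_cam': array([[-1.77299463e-04, -9.60823317e-01, -2.77161546e-01,
         7.65254037e-02],
       [ 9.99999247e-01,  1.66098297e-04, -1.21550212e-03,
        -9.33978626e-04],
       [ 1.21391884e-03, -2.77161553e-01,  9.60822564e-01,
        -1.62033351e-01],
       [ 0.00000000e+00,  0.00000000e+00,  0.00000000e+00,
         1.00000000e+00]])} 0.0187
```

View pics/scene0.png

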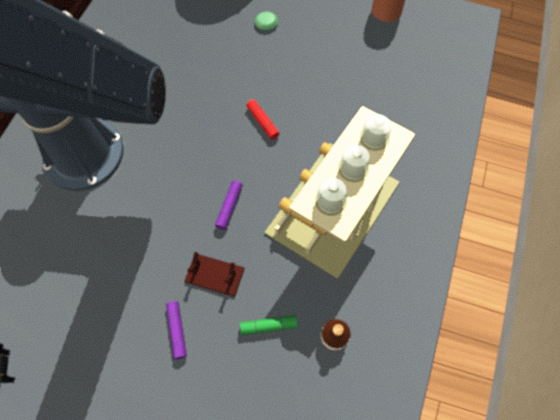

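View pics/top0.png

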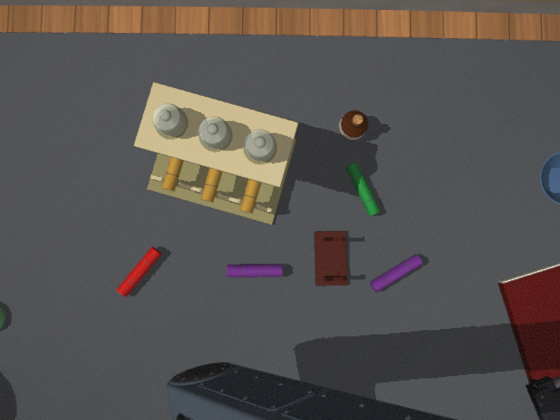

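Candidates for the case: brass tubes in the rack in the top view at (173,173), (212,185) and (250,195). The look-alikes on the table are red (139,271), purple (255,271) and (397,273), and green (364,190). By the description, the three brass ones in the rack are meant. The stand is at (332,258) and the bottle at (354,124).

```bash
cat > h.py <<'E'
import numpy as np, cv2
from rig import telemetry, capture, camera_info, job, bot
def calib(n, st=None):
    c=camera_info(n)
    if n=="wrist":
        T=np.eye(4);T[:3,:3]=st['tcp_rot'];T[:3,3]=st['position'];T=T@c['T_tool_cam']
    else: T=c['cam_to_world']
    return c['mtx'],c['k1'],T
def ray(cal,uv):
    K,k,T=cal
    p=cv2.undistortPoints(np.array(uv,float).reshape(-1,1,2),K,np.array([k,0,0,0.]))[:,0]
    d=np.c_[p,np.ones(len(p))]@T[:3,:3].T
    return T[:3,3],d/np.linalg.norm(d,axis=1)[:,None]
def onz(cal,uv,z):
    o,d=ray(cal,uv); return o+d*((z-o[2])/d[:,2])[:,None]
def proj(cal,P):
    K,k,T=cal;Ti=np.linalg.inv(T);P=np.atleast_2d(P).astype(float)
    return cv2.projectPoints(P,cv2.Rodrigues(Ti[:3,:3])[0],Ti[:3,3],K,np.array([k,0,0,0.]))[0][:,0]
def tri(c1,u1,c2,u2):
    o1,d1=ray(c1,[u1]);o2,d2=ray(c2,[u2]);A=sum(np.eye(3)-np.outer(d,d) for d in(d1[0],d2[0]))
    b=sum((np.eye(3)-np.outer(d,d))@o for o,d in((o1,d1[0]),(o2,d2[0])))
    X=np.linalg.solve(A,b);gap=abs((o2-o1)@np.cross(d1[0],d2[0]))/np.linalg.norm(np.cross(d1[0],d2[0]))
    return X,gap
def mask(img,lo,hi):
    return cv2.inRange(cv2.cvtColor(img,cv2.COLOR_RGB2HSV),lo,hi)
def blobs(m,amin=60):
    cs=[c for c in cv2.findContours(m,cv2.RETR_EXTERNAL,cv2.CHAIN_APPROX_NONE)[0] if cv2.contourArea(c)>amin]
    return sorted(cs,key=lambda c:-cv2.contourArea(c))
E
python3 - <<'E'
from h import *
for n in("scene","top"):
    im=cv2.imread(f"pics/{n}0.png")[:,:,::-1].copy();cal=calib(n)
    for nm,lo,hi in(("brass",(12,150,100),(24,255,255)),("board",(20,30,170),(35,140,255)),("dark",(0,100,25),(6,255,110)),("wood",(0,100,25),(12,255,160))):
        for c in blobs(mask(im,lo,hi))[:6]:
            r=cv2.minAreaRect(c); print(n,nm,int(cv2.contourArea(c)),np.round(cv2.boxPoints(r)).astype(int).tolist())
    # sample hsv
    for p in ([(172,178),(200,130),(330,250)] if n=="top" else [(300,180),(350,150),(212,275)]):
        print(p,cv2.cvtColor(im,cv2.COLOR_RGB2HSV)[p[1],p[0]])
im=[cv2.resize(cv2.imread("pics/top0.png")[75:225,125:305],None,fx=4,fy=4,interpolation=2)]
cv2.imwrite("pics/c1.png",im[0])
a=cv2.resize(cv2.imread("pics/scene0.png")[230:310,165:260],None,fx=5,fy=5,interpolation=2)
b=cv2.resize(cv2.imread("pics/top0.png")[220:300,300:370],None,fx=5,fy=5,interpolation=2)
cv2.imwrite("pics/c2.png",np.hstack([a[:400],b[:400]])[:, :825][:, :800])
E
```

```text
scene board 2103 [[279, 203], [353, 92], [427, 141], [353, 252]]
scene board 526 [[283, 235], [294, 217], [319, 232], [308, 250]]
scene board 210 [[264, 231], [280, 209], [288, 214], [272, 237]]
scene dark 1467 [[184, 281], [193, 251], [244, 266], [235, 296]]
scene dark 72 [[63, 2], [87, -3], [90, 11], [65, 16]]
scene wood 1470 [[184, 281], [193, 251], [244, 266], [235, 296]]
scene wood 564 [[317, 333], [335, 314], [355, 334], [336, 352]]
scene wood 534 [[372, 0], [403, 0], [403, 21], [372, 21]]
scene wood 294 [[44, 0], [88, 0], [88, 17], [44, 17]]
scene wood 114 [[-8, 130], [2, 109], [12, 114], [2, 135]]
(300, 180) [ 20  54 122]
(350, 150) [ 30   3 254]
(212, 275) [  4 170  99]
top brass 304 [[161, 187], [170, 157], [182, 160], [173, 190]]
top brass 162 [[205, 183], [209, 168], [221, 171], [217, 186]]
top brass 161 [[244, 194], [248, 179], [260, 182], [256, 197]]
top brass 152 [[240, 209], [243, 195], [255, 198], [252, 212]]
top brass 149 [[200, 198], [204, 184], [216, 187], [212, 201]]
top board 5753 [[134, 145], [152, 81], [297, 122], [279, 187]]
top dark 4542 [[498, 284], [559, 266], [588, 368], [527, 385]]
top dark 1572 [[314, 231], [345, 230], [347, 284], [316, 285]]
top wood 4620 [[498, 283], [559, 266], [588, 368], [527, 385]]
top wood 1585 [[314, 231], [345, 230], [347, 284], [316, 285]]
top wood 376 [[341, 111], [367, 111], [367, 136], [341, 136]]
top wood 134 [[116, 289], [153, 246], [162, 254], [126, 297]]
(172, 178) [ 19 171 164]
(200, 130) [ 32  20 164]
(330, 250) [  5 142  81]
```

View pics/c1.png

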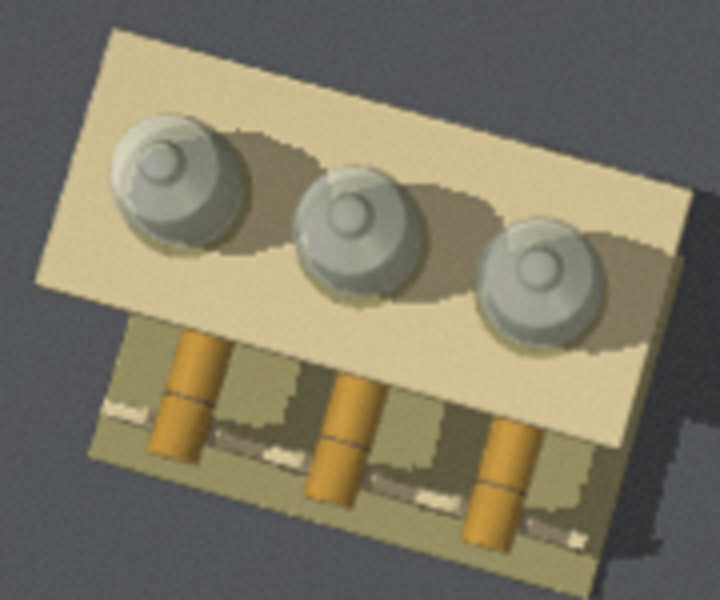

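View pics/c2.png

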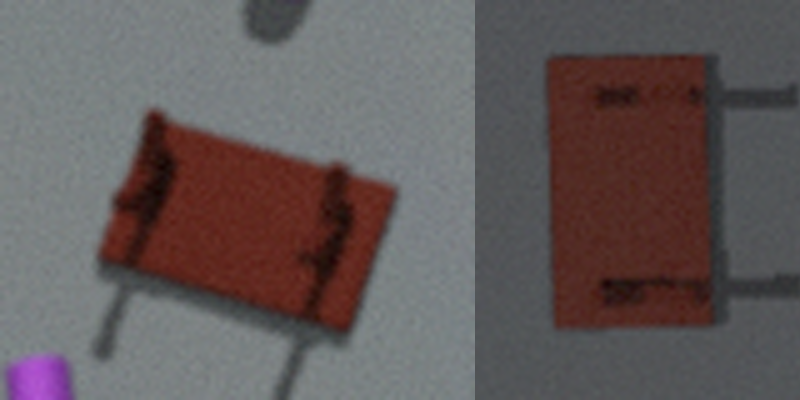

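The crop confirms the choice: the three brass tubes sit in the rack notches, each with a dark band. The stand's base corners are clear in both views.

```bash
python3 - <<'E'
from h import *
T,S=calib("top"),calib("scene")
np.set_printoptions(precision=4,suppress=True)
sc=cv2.imread("pics/scene0.png")[:,:,::-1].copy(); tp=cv2.imread("pics/top0.png")[:,:,::-1].copy()
# stand
t=[(314.4,231.4),(346.6,231.2),(347.6,285),(315.8,285.6)]; s=[(185,282.4),(234.4,296.4),(244,267.4),(196.4,253.6)]
P=onz(T,t,.01);Q=onz(S,s,.01)
print("stand top",P.mean(0),"scene",Q.mean(0)); print(P[:,:2],Q[:,:2])
print([np.degrees(np.arctan2(*(v[1::-1]))) for v in (P[0]-P[3],P[1]-P[2])])
# board
b=[(153,82),(298,122.5),(280,186.75),(134.25,146.25)]
B=onz(T,b,.217);print("board",B);
ax=B[0]-B[3]+B[1]-B[2]; print("rack x dir",np.degrees(np.arctan2(ax[1],ax[0])), "y dir", np.degrees(np.arctan2((B[0]-B[1])[1],(B[0]-B[1])[0])), np.linalg.norm(B[0]-B[3]),np.linalg.norm(B[0]-B[1]))
# brass
for n,im,cal in(("top",tp,T),("scene",sc,S)):
    m=mask(im,(11,120,90),(24,255,255)); m=cv2.morphologyEx(m,cv2.MORPH_CLOSE,np.ones((3,3)))
    for c in blobs(m,40)[:4]:
        r=cv2.minAreaRect(c);print(n,int(cv2.contourArea(c)),np.round(cv2.boxPoints(r),1).tolist()); print(onz(cal,cv2.boxPoints(r),.075)[:,:2].tolist())
cv2.imwrite("pics/c3.png",cv2.resize(cv2.imread("pics/scene0.png")[95:275,255:425],None,fx=4.4,fy=3.3,interpolation=2)[:600])
E
```

```text
stand top [ 0.4384 -0.1898  0.01  ] scene [ 0.4436 -0.1896  0.01  ]
[[ 0.4969 -0.1525]
 [ 0.4982 -0.2237]
 [ 0.3802 -0.2264]
 [ 0.3782 -0.1565]] [[ 0.3868 -0.2274]
 [ 0.5026 -0.2218]
 [ 0.4996 -0.1527]
 [ 0.3852 -0.1565]]
[np.float64(1.917762869387909), np.float64(1.2769161442384744)]
board [[ 0.7672  0.1668  0.217 ]
 [ 0.6947 -0.1024  0.217 ]
 [ 0.5755 -0.0707  0.217 ]
 [ 0.6465  0.1974  0.217 ]]
rack x dir -14.571319715656504 y dir 74.93724853495416 0.12452060243411059 0.27881427803164577
top 14086 [[-0.4000000059604645, 31.0], [0.0, 3.200000047683716], [559.5, 12.5], [559.0, 40.20000076293945]]
[[0.9189133198568136, 0.5360588555621537], [0.9813302846458556, 0.539085838426671], [0.9814240890617583, -0.683043616899528], [0.9184037639269955, -0.6793724605203261]]
top 386 [[238.8000030517578, 209.5], [247.6999969482422, 178.5], [260.70001220703125, 182.1999969482422], [251.8000030517578, 213.1999969482422]]
[[0.5398493287654613, 0.01144214210069943], [0.6052089418037683, -0.006007397567194012], [0.5977886857986093, -0.03324617099048044], [0.5324858747656552, -0.01568257293096508]]
top
[... 1188 characters left out ...]
.01231090801721979], [0.5392496298796887, 0.01465436132871184], [0.6559402640181257, -0.030985951082205754], [0.6476902226452771, -0.05678758456856636]]
scene 116 [[332.0, 323.0], [344.0, 323.0], [344.0, 335.0], [332.0, 335.0]]
[[0.720521274762567, -0.22402927514553797], [0.7434878095730775, -0.2164688178481357], [0.7501445897187452, -0.23961469297282248], [0.7273758936932658, -0.24710334098667577]]
scene 78 [[298.1000061035156, 177.5], [304.79998779296875, 168.0], [311.70001220703125, 173.0], [305.0, 182.39999389648438]]
[[0.5542174006342611, 0.06876779890727092], [0.5614101991695384, 0.09700500448811422], [0.5802469396358597, 0.08971079971970641], [0.5729192696734845, 0.06167276149492518]]
```

View pics/c3.png

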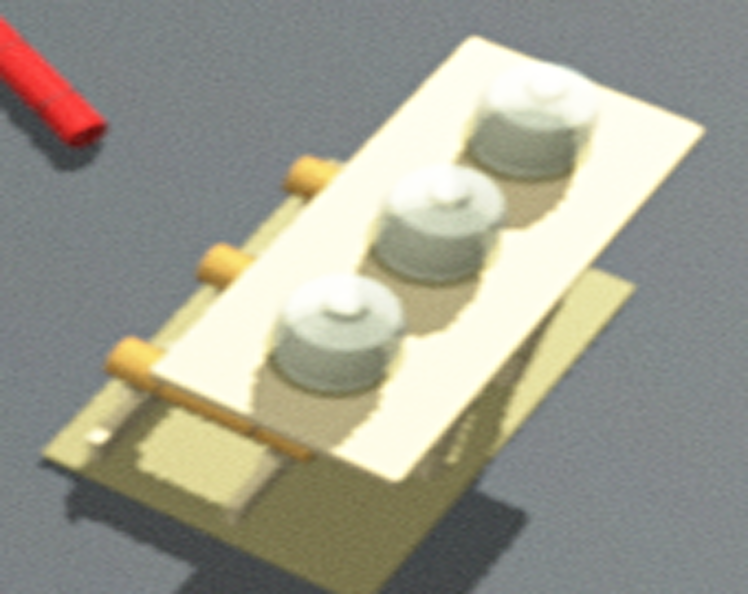

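The board and case heights agree between the two views, to within 2–3 mm. The rack sits near (0.616, 0.063) at about -15° yaw and the stand near (0.441, -0.190) at about 2°. I'll write a planner that turns targets into deltas, then start moving.

```bash
cat >> h.py <<'E'
from scipy.spatial.transform import Rotation as Ro
RO=np.array([.6157,.0634,0]); RY=-15.0
def Rt(yaw,lean=30):
    a,l=np.radians(yaw),np.radians(lean);u=np.array([np.cos(a),np.sin(a),0]);k=np.array([0,0,1.])
    z=np.sin(l)*u-np.cos(l)*k; x=-np.cos(l)*u-np.sin(l)*k
    return np.c_[x,np.cross(z,x),z]
def w(p,o=RO,yaw=RY):
    return o+Ro.from_euler('z',yaw,degrees=True).apply(p)
def plan(g,R,n=10,p0=None,R0=None):
    "scaled delta to put grasp point at g"
    st=telemetry.read_state();p0=st['position'] if p0 is None else p0;R0=st['tcp_rot'] if R0 is None else R0
    t=np.array(g)+R[:,2]*bot.tcp_to_grasp
    d=R0.T@(t-p0); v=Ro.from_matrix(R0.T@R).as_rotvec()
    print("shift",np.round(d/.15,4),"turn",np.round(np.degrees(v)/360,4),"mm",np.round(d*1e3,1),"deg",np.round(np.degrees(v),1))
def show():
    st=telemetry.read_state();g=st['position']-st['tcp_rot'][:,2]*bot.tcp_to_grasp
    r=Ro.from_euler('z',-RY,degrees=True).apply(g-RO)
    print("t",st['time_s'],"grasp",np.round(g,4),"rack",np.round(r*1e3,1),"j",np.round(st['joint_positions'],1),"F",np.round(st['force'],2),"open",round(st['opening'],3),"gf",round(st['grasp_force'],1))
    return st
E
python3 - <<'E'
from h import *
show(); plan([.42,-.28,.3],Rt(-15,10)); plan(w([-60,-85,0]*np.array(.001))+[0,0,.179],Rt(-15))
E
```

```text
t 0.1 grasp [ 0.2449 -0.5744  0.2404] rack [-193.1 -712.   240.4] j [-77.1  30.3  82.1  -0.   67.7 -10.2] F [0.42 0.45 0.71] open 0.997 gf 0.0
shift [ 1.8604 -1.3348 -0.3961] turn [-0.0344 -0.0123 -0.393 ] mm [ 279.1 -200.2  -59.4] deg [ -12.4   -4.4 -141.5]
shift [ 3.3255 -2.7035  0.3988] turn [-0.1027 -0.0358 -0.3829] mm [ 498.8 -405.5   59.8] deg [ -37.   -12.9 -137.8]
```

>>> carry_out([
  [[0.1,-0.08,-0.03,0,0,-0.019,-1],[0.2,-0.16,-0.06,0,0,-0.038,-1],[0.3,-0.24,-0.09,0,0,-0.057,-1],[0.4,-0.32,-0.12,0,0,-0.076,-1],[0.5,-0.4,-0.15,0,0,-0.095,-1],[0.6,-0.48,-0.18,0,0,-0.114,-1],[0.7,-0.56,-0.21,0,0,-0.133,-1],[0.8,-0.64,-0.24,0,0,-0.152,-1],[0.9,-0.72,-0.27,0,0,-0.171,-1],[1,-0.8,-0.3,0,0,-0.19,-1]],
])

```text
time_s: 0.93
position: [0.3362, -0.4045, 0.2673]
tcp_rot: [[-0.032, 1.0, -0.0], [1.0, 0.032, 0.001], [0.001, -0.0, -1.0]]
force: [0.2, 0.4, -0.1]
opening: 0.999
grasp_force: 0.0
```

```bash
python3 - <<'E'
from h import *
show(); plan(w([-60,-85,0]*np.array(.001))+[0,0,.179],Rt(-15))
E
```

```text
t 0.9333 grasp [ 0.3362 -0.4045  0.286 ] rack [-148.9 -524.3  286. ] j [-62.5  19.5  93.    0.   67.5 -64.3] F [ 0.22  0.4  -0.05] open 0.999 gf 0.0
shift [2.6135 1.4744 0.6989] turn [-0.0531 -0.0718 -0.1984] mm [392.  221.2 104.8] deg [-19.1 -25.8 -71.4]
```

>>> carry_out([
  [[0.1,0.056,0,-0.005,-0.007,-0.018,-1],[0.2,0.112,0,-0.01,-0.014,-0.036,-1],[0.3,0.168,0,-0.015,-0.021,-0.054,-1],[0.4,0.224,0,-0.02,-0.028,-0.072,-1],[0.5,0.28,0,-0.025,-0.035,-0.09,-1],[0.6,0.336,0,-0.03,-0.042,-0.108,-1],[0.7,0.392,0,-0.035,-0.049,-0.126,-1],[0.8,0.448,0,-0.04,-0.056,-0.144,-1],[0.9,0.504,0,-0.045,-0.063,-0.162,-1],[1,0.56,0,-0.05,-0.07,-0.18,-1]],
])

```text
time_s: 1.77
position: [0.415, -0.2538, 0.2673]
tcp_rot: [[-0.803, 0.388, 0.453], [0.351, 0.921, -0.167], [-0.482, 0.025, -0.876]]
force: [0.4, 0.5, 0.1]
opening: 0.999
grasp_force: 0.0
```

```bash
python3 - <<'E'
from h import *
show(); plan(w([-60,-85,0]*np.array(.001))+[0,0,.179],Rt(-15))
E
```

```text
t 1.7667 grasp [ 0.4066 -0.2507  0.2837] rack [-120.7 -357.5  283.7] j [ -55.1    7.3  118.7   30.1   33.4 -144.3] F [0.41 0.52 0.13] open 0.999 gf 0.0
shift [0.2223 1.8428 0.7254] turn [-0.0072 -0.003  -0.0209] mm [ 33.3 276.4 108.8] deg [-2.6 -1.1 -7.5]
```

>>> carry_out([
  [[0.02,0.1,0.03,0,0,0,-1],[0.04,0.2,0.06,0,0,0,-1],[0.05,0.3,0.09,0,0,0,-1],[0.07,0.4,0.12,0,0,-0.003,-1],[0.08,0.5,0.15,0,0,-0.006,-1],[0.1,0.6,0.18,-0.002,0,-0.009,-1],[0.12,0.7,0.21,-0.004,-0.001,-0.012,-1],[0.14,0.8,0.24,-0.005,-0.002,-0.015,-1],[0.16,0.9,0.27,-0.006,-0.003,-0.018,-1],[0.18,1,0.3,-0.007,-0.003,-0.021,-1]],
])

```text
time_s: 2.6
position: [0.4725, -0.1144, 0.2184]
tcp_rot: [[-0.836, 0.263, 0.481], [0.228, 0.965, -0.131], [-0.498, 0.0, -0.867]]
force: [-0.1, -0.0, 0.2]
opening: 0.996
grasp_force: 0.0
```

```bash
python3 - <<'E'
from h import *
show(); plan(w([-60,-85,0]*np.array(.001))+[0,0,.179],Rt(-15))
E
```

```text
t 2.6 grasp [ 0.4635 -0.1119  0.2346] rack [-101.6 -208.7  234.6] j [ -32.3   12.9  124.1   30.9   16.5 -134.7] F [-0.11 -0.03  0.25] open 0.996 gf 0.0
shift [-0.0528  0.8264  0.4582] turn [-0.0003 -0.0003 -0.0006] mm [ -7.9 124.   68.7] deg [-0.1 -0.1 -0.2]
```

>>> carry_out([
  [[0,0.08,0.04,0,0,0,-1],[0,0.17,0.09,0,0,0,-1],[-0.01,0.26,0.14,0,0,0,-1],[-0.02,0.36,0.19,0,0,0,-1],[-0.03,0.46,0.25,0,0,0,-1],[-0.04,0.56,0.31,0,0,0,-1],[-0.05,0.66,0.37,0,0,0,-1],[-0.053,0.76,0.42,0,0,0,-1],[-0.053,0.826,0.458,0,0,0,-1],[-0.053,0.826,0.458,0,0,0,-1]],
])

```text
time_s: 3.43
position: [0.5457, -0.0053, 0.1624]
tcp_rot: [[-0.837, 0.261, 0.481], [0.226, 0.965, -0.13], [-0.498, -0.001, -0.867]]
force: [-1.3, 0.4, 0.1]
opening: 0.997
grasp_force: 0.0
```

```bash
python3 - <<'E'
from h import *
st=show(); im=capture("wrist"); cv2.imwrite("pics/w1.png",im[:,:,::-1])
W=calib("wrist",st)
for x in(-60,0): 
  for y in (-85,0): print(x,y,proj(W,w(np.array([x,y,75])/1e3)).round(1))
m=mask(im,(11,120,60),(24,255,255))
for c in blobs(m,150)[:6]: print(int(cv2.contourArea(c)),cv2.boxPoints(cv2.minAreaRect(c)).round(1).tolist())
E
```

```text
t 3.4333 grasp [ 0.5367 -0.0028  0.1786] rack [-59.2 -84.4 178.6] j [-11.1  24.4 119.  -16.6   7.1 -70.1] F [-1.27  0.45  0.13] open 0.997 gf 0.0
-60 -85 [[280.6 148.2]]
-60 0 [[407.7 148.7]]
0 -85 [[281.2 211.2]]
0 0 [[388.9 211.1]]
4608 [[254.39999389648438, 350.0], [559.0, 336.29998779296875], [559.9000244140625, 356.8999938964844], [255.3000030517578, 370.6000061035156]]
4563 [[446.3999938964844, 254.60000610351562], [514.7999877929688, 134.89999389648438], [550.5999755859375, 155.39999389648438], [482.20001220703125, 275.1000061035156]]
4377 [[263.0, 139.0], [305.0, 139.0], [305.0, 269.0], [263.0, 269.0]]
4103 [[352.1000061035156, 259.70001220703125], [393.8999938964844, 134.3000030517578], [433.5, 147.5], [391.70001220703125, 272.8999938964844]]
884 [[453.0, 271.8999938964844], [482.5, 269.29998779296875], [487.6000061035156, 329.0], [458.1000061035156, 331.5]]
877 [[78.30000305175781, 328.5], [85.0999984741211, 269.0], [114.30000305175781, 272.29998779296875], [107.5, 331.8999938964844]]
```

View pics/w1.png

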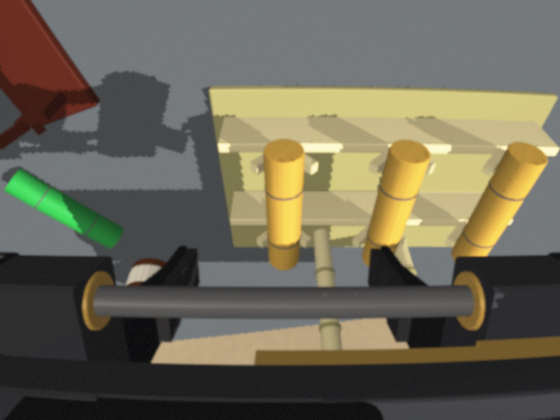

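The wrist view shows all three cases whole. The nearest runs down from (284,150) to (284,268), with its near band at (284,197).

```bash
python3 - <<'E'
from h import *
st=show(); im=cv2.imread("pics/w1.png")[:,:,::-1].copy();W=calib("wrist",st)
ir=lambda P:Ro.from_euler('z',-RY,degrees=True).apply(P-RO)*1e3
m=mask(im,(11,120,60),(24,255,255))
for x0 in (284,400,500):
  pts=[]
  for r in range(165,262,6):
    row=np.flatnonzero(m[r,max(0,x0-55):min(560,x0+60)])+max(0,x0-55)
    if len(row)>10: pts.append((row.min(),row.max(),r))
  pts=np.array(pts,float)
  L=ir(onz(W,pts[:,[0,2]],.075));R=ir(onz(W,pts[:,[1,2]],.075)); print(x0,((L+R)/2).round(1)[::3,:2].tolist(),(R-L)[:,1].round(1).tolist()[::4])
g=cv2.cvtColor(im,cv2.COLOR_RGB2GRAY)[:, 276:292].mean(1); print([(r,int(g[r])) for r in range(138,272)if g[r]<g[r-4:r+5].mean()-8])
print(ir(onz(W,[(284,r) for r in (143,158,197,237)],.089)).round(1).tolist())
plan(w(np.array([0,-84,78])/1e3),Rt(-15))
E
```

```text
t 3.4833 grasp [ 0.5361 -0.0034  0.1789] rack [-59.6 -85.2 178.9] j [-11.2  24.3 119.1 -16.3   7.1 -70.4] F [ 0.24 -0.26 -0.04] open 1.005 gf 0.0
284 [[-46.1, -83.6], [-29.6, -83.6], [-11.4, -83.6], [8.8, -83.6], [31.3, -83.7], [56.6, -84.1]] [27.7, 26.5, 26.8, 27.2, 24.9]
400 [[-46.3, 1.6], [-29.6, 2.0], [-11.3, 1.7], [9.1, 1.4], [32.0, 28.4], [57.8, 33.2]] [29.9, 31.0, 29.9, 80.6]
500 [[-47.5, 87.3], [-30.2, 87.6], [-11.3, 87.2], [9.5, 87.0], [32.7, 86.9], [58.7, 88.4]] [36.6, 36.2, 35.8, 36.4]
[(140, 147), (141, 143), (159, 142), (160, 144), (161, 157), (198, 167), (199, 159), (200, 180), (245, 138), (246, 120), (247, 106), (248, 104)]
[[-74.1, -83.5, 89.0], [-62.8, -83.5, 89.0], [-28.9, -83.6, 89.0], [14.5, -83.7, 89.0]]
shift [-0.0099  0.0096  0.7811] turn [-0.0003 -0.0004 -0.0003] mm [ -1.5   1.4 117.2] deg [-0.1 -0.2 -0.1]
```

>>> carry_out([
  [[0,0.01,0.1,0,0,0,-1],[-0.01,0.01,0.2,0,0,0,-1],[-0.01,0.01,0.3,0,0,0,-1],[-0.01,0.01,0.4,0,0,0,-1],[-0.01,0.01,0.5,0,0,0,-1],[-0.01,0.01,0.6,0,0,0,-1],[-0.01,0.01,0.69,0,0,0,-1],[-0.01,0.01,0.75,0,0,0,-1],[-0.01,0.01,0.78,0,0,0,-1],[-0.01,0.01,0.78,0,0,0,-1]],
])

```text
time_s: 4.32
position: [0.6099, -0.0218, 0.0708]
tcp_rot: [[-0.845, 0.264, 0.465], [0.231, 0.964, -0.129], [-0.483, -0.002, -0.876]]
force: [-0.2, -0.2, -0.6]
opening: 0.999
grasp_force: 0.0
```

```bash
sed -i 's/^RO=.*/RO=np.array([.6161,.0648,0]); RY=-15.0/; s/^RO=.*;/&/' h.py; sed -i 's/RY=-15.0; RY.*/RY=-15.0/' h.py; python3 - <<'E'
from h import *
show(); plan(w(np.array([0,-85,78])/1e3),Rt(-15))
E
```

```text
t 4.3167 grasp [ 0.6012 -0.0194  0.0872] rack [  7.4 -85.2  87.2] j [-11.6  38.2 112.7 -81.7   1.9  -5. ] F [-0.24 -0.2  -0.62] open 0.999 gf 0.0
shift [0.0706 0.0017 0.0296] turn [-0.0007 -0.0031 -0.0007] mm [10.6  0.3  4.4] deg [-0.2 -1.1 -0.2]
```

```bash
cat > kin.py <<'E'
from h import *
D=[([-77.148,30.28,82.15],[.24486,-.57426,.2216],[-.0005,.002,-1]),
([-62.5,19.5,93.0],[.3362,-.4045,.2673],[0,.001,-1]),
([-55.1,7.3,118.7],[.415,-.2538,.2673],[.453,-.167,-.876]),
([-32.3,12.9,124.1],[.4725,-.1144,.2184],[.481,-.131,-.867]),
([-11.1,24.4,119.0],[.5457,-.0053,.1624],[.481,-.13,-.867]),
([-11.6,38.2,112.7],[.6099,-.0218,.0708],[.465,-.129,-.876])]
A=[];b=[]
for j,p,z in D:
    a1,a2,a3=np.radians([j[0],j[1],j[1]+j[2]]);u=np.array([np.cos(a1),np.sin(a1),0]);p=np.array(p);z=np.array(z)
    # p = a*u + h*k + L1(s2 u+c2 k)+L2(s23 u+c23 k)+e(c23 u - s23 k)+Lw z
    A.append([1,0,np.sin(a2),np.sin(a3),np.cos(a3),z@u]);b.append(p@u)
    A.append([0,1,np.cos(a2),np.cos(a3),-np.sin(a3),z[2]]);b.append(p[2])
    v=np.array([-u[1],u[0],0]);A.append([0,0,0,0,0,z@v]);b.append(p@v)
A=np.array(A);b=np.array(b)
X,res,rk,sv=np.linalg.lstsq(A,b,rcond=None)
if __name__=="__main__": print(X.round(4),"resid mm",np.abs(A@X-b).max()*1e3,sv.round(3))
from scipy.optimize import fsolve
def ik(g,R):
    a,h,L1,L2,e,Lw=X; z=R[:,2];wc=np.array(g)+z*.0187-Lw*z
    j1=np.arctan2(wc[1],wc[0]);r=np.hypot(*wc[:2])-a;zz=wc[2]-h
    f=lambda q:[L1*np.sin(q[0])+L2*np.sin(q[1])+e*np.cos(q[1])-r,L1*np.cos(q[0])+L2*np.cos(q[1])-e*np.sin(q[1])-zz]
    q,_,ok,_=fsolve(f,[.5,2.5],full_output=1)
    fw=np.array([np.sin(q[1])*np.cos(j1),np.sin(q[1])*np.sin(j1),np.cos(q[1])])
    c=np.degrees(np.arccos(np.clip(fw@z,-1,1)))
    pit=np.degrees(np.arctan2(z@[np.cos(j1),np.sin(j1),0],-z[2]))  # lean in arm plane
    lat=np.degrees(np.arcsin(z@[-np.sin(j1),np.cos(j1),0]))
    return ok==1,np.degrees([j1,q[0],q[1]-q[0]]).round(1),"f lean",(180-np.degrees(q[1])).round(1),"z lean",round(pit,1),"lat",round(lat,1),"|j5|",c.round(1)
E
python3 - <<'E'
import subprocess;print(subprocess.run(["python3","kin.py"],capture_output=True,text=True).stdout)
from kin import *
for y in(-85,0,85):
  for l in(20,25,30,35,40): print(y,l,*ik(w(np.array([0,y,78])/1e3),Rt(-15,l)))
for l in (-40,-30,-25,0,25,30,40):
  print("stand",l,*ik([.441,-.19,.068],Rt(2,l)))
E
```

```text
[-0.2118  0.7367  0.7441  0.6279  0.3128  0.6449] resid mm 122.47646767778538 [4.666 3.629 0.847 0.467 0.315 0.157]

-85 20 True [  5.6  35.  104.1] f lean 40.8 z lean 18.8 lat -6.9 |j5| 23.0
-85 25 True [  8.6  36.2 107.9] f lean 35.9 z lean 23.1 lat -9.7 |j5| 16.0
-85 30 True [ 12.3  38.4 111.2] f lean 30.5 z lean 27.2 lat -13.3 |j5| 13.7
-85 35 True [ 17.   41.7 113.8] f lean 24.4 z lean 30.7 lat -17.7 |j5| 18.7
-85 40 True [ 22.9  46.2 115.7] f lean 18.1 z lean 33.5 lat -23.3 |j5| 27.7
0 20 True [ 16.4  36.  100.9] f lean 43.1 z lean 17.3 lat -10.3 |j5| 27.7
0 25 True [ 20.3  37.  104.3] f lean 38.7 z lean 20.8 lat -14.1 |j5| 22.6
0 30 True [ 24.9  38.9 107.2] f lean 33.9 z lean 23.9 lat -18.7 |j5| 21.2
0 35 True [ 30.4  41.7 109.5] f lean 28.8 z lean 26.2 lat -24.1 |j5| 24.2
0 40 True [ 36.6  45.5 110.9] f lean 23.6 z lean 27.5 lat -30.3 |j5| 30.5
85 20 True [25.1 37.5 96.4] f lean 46.1 z lean 15.5 lat -12.7 |j5| 32.9
85 25 True [29.4 38.3 99.5] f lean 42.2 z lean 18.4 lat -17.2 |j5| 29.0
85 30 True [ 34.2  39.9 102.1] f lean 38.0 z lean 20.7 lat -22.2 |j5| 27.9
85 35 True [ 39.5  42.3 104. ] f lean 33.7 z lean 22.1 lat -27.8 |j5| 30.0
85 40 True [ 45.2  45.5 105.2] f lean 29.3 z lean 22.6 lat -33.9 |j5| 34.5
stand -40 True [-11.8  60.4  55.7] f lean 63.9 z lean -39.2 lat -8.8 |j5| 103.0
stand -30 True [-13.4  52.5  66.6] f lean 60.9 z lean -29.1 lat -7.6 |j5| 90.0
stand -25 True [-14.4  48.9  71.9] f lean 59.2 z lean -24.1 lat -6.8 |j5| 83.4
stand 0 True [-23.3  35.2  96.3] f lean 48.5 z lean 0.0 lat 0.0 |j5| 48.5
stand 25 True [-48.5  36.3 114.1] f lean 29.5 z lean 16.5 lat 19.0 |j5| 22.9
stand 30 True [-57.5  39.4 115.9] f lean 24.7 z lean 16.3 lat 25.5 |j5| 26.7
stand 40 True [-79.3  47.8 116.5] f lean 15.7 z lean 7.3 lat 39.4 |j5| 40.2
```

```bash
python3 - <<'E'
s=open("kin.py").read()
s=s.replace("np.cos(a3),z@u]","np.cos(a3),z@u,0]").replace("-np.sin(a3),z[2]]","-np.sin(a3),z[2],0]").replace("0,0,0,0,0,z@v]","0,0,0,0,0,z@v,1]")
s=s.replace("e,Lw=X","e,Lw,d=X").replace("j1=np.arctan2(wc[1],wc[0]);r=np.hypot(*wc[:2])-a","rr=np.hypot(*wc[:2]);j1=np.arctan2(wc[1],wc[0])-np.arcsin(d/rr);r=np.sqrt(rr**2-d**2)-a")
open("kin.py","w").write(s)
import subprocess;print(subprocess.run(["python3","kin.py"],capture_output=True,text=True).stdout)
from kin import *
for y in(-85,0,85):
  for l in(20,25,30,35,40): print(y,l,*ik(w(np.array([0,y,78])/1e3),Rt(-15,l)))
for l in (-40,-30,-25,0,25,30,40):
  print("stand",l,*ik([.441,-.19,.068],Rt(2,l)))
E
```

```text
[2.000e-04 2.733e-01 5.883e-01 3.912e-01 1.139e-01 3.053e-01 1.110e-01] resid mm 0.4906641363831288 [4.666 3.629 2.452 0.84  0.467 0.315 0.143]

-85 20 True [-11.9  38.2 108. ] f lean 33.8 z lean 20.0 lat -1.1 |j5| 13.9
-85 25 True [-11.8  38.5 111.4] f lean 30.1 z lean 25.0 lat -1.4 |j5| 5.3
-85 30 True [-11.6  39.4 114.6] f lean 25.9 z lean 30.0 lat -1.7 |j5| 4.4
-85 35 True [-11.4  40.8 117.7] f lean 21.4 z lean 34.9 lat -2.0 |j5| 13.7
-85 40 True [-11.3  42.8 120.6] f lean 16.6 z lean 39.9 lat -2.4 |j5| 23.5
0 20 True [ -2.3  39.3 103.7] f lean 37.0 z lean 19.5 lat -4.3 |j5| 17.9
0 25 True [ -1.7  39.6 106.9] f lean 33.5 z lean 24.4 lat -5.6 |j5| 10.7
0 30 True [ -1.1  40.2 110. ] f lean 29.8 z lean 29.3 lat -6.9 |j5| 6.9
0 35 True [ -0.5  41.4 112.9] f lean 25.7 z lean 34.1 lat -8.3 |j5| 11.8
0 40 True [  0.2  43.  115.5] f lean 21.4 z lean 39.0 lat -9.7 |j5| 20.0
85 20 True [ 6.4 41.1 97.7] f lean 41.2 z lean 18.7 lat -7.2 |j5| 23.6
85 25 True [  7.3  41.2 100.7] f lean 38.1 z lean 23.3 lat -9.2 |j5| 17.3
85 30 True [  8.2  41.7 103.6] f lean 34.7 z lean 28.0 lat -11.4 |j5| 13.2
85 35 True [  9.1  42.6 106.2] f lean 31.2 z lean 32.6 lat -13.6 |j5| 13.6
85 40 True [ 10.1  43.9 108.7] f lean 27.4 z lean 37.2 lat -15.8 |j5| 18.5
stand -40 True [-26.2  50.4  85.8] f lean 43.8 z lean -36.5 lat -17.7 |j5| 80.8
stand -30 True [-28.   46.   91.7] f lean 42.4 z lean -26.6 lat -14.5 |j5| 69.6
stand -25 True [-29.1  44.   94.7] f lean 41.3 z lean -21.8 lat -12.6 |j5| 63.8
stand 0 True [-36.7  36.7 110.6] f lean 32.7 z lean 0.0 lat 0.0 |j5| 32.7
stand 25 True [-48.5  38.3 126.5] f lean 15.2 z lean 16.5 lat 19.0 |j5| 19.1
stand 30 True [-51.4  40.4 129.5] f lean 10.1 z lean 19.0 lat 23.7 |j5| 25.2
stand 40 True [-57.5  47.  134.9] f lean -1.8 z lean 23.1 lat 33.6 |j5| 41.0
```

The wrist is near its j5 = 0 singularity at a 30° lean. The fitted kinematics (0.5 mm residual) show a 20° lean with the grasp 10 mm forward of the middle is well conditioned, and it still clears the board. I'll back off to that pose.

```bash
python3 - <<'E'
from kin import *
show(); plan(w(np.array([-30,-85,125])/1e3),Rt(-15,20))
for y in (-85,0,85): print(ik(w(np.array([-30,y,125])/1e3),Rt(-15,20)),ik(w(np.array([-10,y,78])/1e3),Rt(-15,20)))
for z in(.068,.15): print(ik([.441,-.19,z],Rt(182,20)))
E
```

```text
t 4.3167 grasp [ 0.6012 -0.0194  0.0872] rack [  7.4 -85.2  87.2] j [-11.6  38.2 112.7 -81.7   1.9  -5. ] F [-0.24 -0.2  -0.62] open 0.999 gf 0.0
shift [ 0.1161 -0.     -0.3428] turn [-0.0006  0.0247 -0.0007] mm [ 17.4  -0.  -51.4] deg [-0.2  8.9 -0.3]
(True, array([-11.7,  31.7, 110.7]), 'f lean', np.float64(37.6), 'z lean', np.float64(20.0), 'lat', np.float64(-1.1), '|j5|', np.float64(17.6)) (True, array([-11.9,  37.8, 109.4]), 'f lean', np.float64(32.8), 'z lean', np.float64(20.0), 'lat', np.float64(-1.1), '|j5|', np.float64(12.9))
(True, array([ -1.5,  33.2, 106.3]), 'f lean', np.float64(40.5), 'z lean', np.float64(19.5), 'lat', np.float64(-4.6), '|j5|', np.float64(21.5)) (True, array([ -2.1,  39. , 105. ]), 'f lean', np.float64(36.0), 'z lean', np.float64(19.5), 'lat', np.float64(-4.4), '|j5|', np.float64(17.1))
(True, array([  7.5,  35.3, 100.1]), 'f lean', np.float64(44.5), 'z lean', np.float64(18.6), 'lat', np.float64(-7.5), '|j5|', np.float64(26.9)) (True, array([ 6.7, 40.7, 98.9]), 'f lean', np.float64(40.4), 'z lean', np.float64(18.7), 'lat', np.float64(-7.3), '|j5|', np.float64(22.8))
(True, array([-30.3,  42.1,  97.8]), 'f lean', np.float64(40.1), 'z lean', np.float64(-17.1), 'lat', np.float64(-10.5), '|j5|', np.float64(57.8))
(True, array([-30.3,  34.5,  95.6]), 'f lean', np.float64(50.0), 'z lean', np.float64(-17.1), 'lat', np.float64(-10.5), '|j5|', np.float64(67.5))
```

>>> carry_out([
  [[0.02,0,-0.06,0,0,0,-1],[0.04,0,-0.12,0,0.003,0,-1],[0.06,0,-0.18,0,0.006,0,-1],[0.08,0,-0.24,0,0.01,0,-1],[0.1,0,-0.29,0,0.014,0,-1],[0.11,0,-0.34,0,0.018,0,-1],[0.116,0,-0.34,0,0.022,0,-1],[0.116,0,-0.34,0,0.025,0,-1],[0.116,0,-0.34,0,0.025,0,-1],[0.116,0,-0.34,0,0.025,0,-1]],
])

```text
time_s: 5.15
position: [0.5717, -0.0108, 0.1089]
tcp_rot: [[-0.906, 0.265, 0.331], [0.248, 0.964, -0.092], [-0.344, -0.001, -0.939]]
force: [-1.3, 0.2, 0.0]
opening: 1.004
grasp_force: 0.0
```

```bash
python3 - <<'E'
from kin import *
show(); plan(w(np.array([-10,-85,78])/1e3),Rt(-15,20))
E
```

```text
t 5.15 grasp [ 0.5655 -0.0091  0.1265] rack [-29.7 -84.5 126.5] j [-11.5  31.6 110.7  -4.5  17.8 -82.2] F [-1.26  0.23  0.  ] open 1.004 gf 0.0
shift [-0.012  -0.0021  0.3489] turn [-0.0005  0.0003 -0.0008] mm [-1.8 -0.3 52.3] deg [-0.2  0.1 -0.3]
```

>>> carry_out([
  [[0,0,0.06,0,0,0,-1],[0,0,0.12,0,0,0,-1],[-0.01,0,0.18,0,0,0,-1],[-0.01,0,0.24,0,0,0,-1],[-0.012,0,0.3,0,0,0,-1],[-0.012,0,0.345,0,0,0,-1],[-0.012,0,0.345,0,0,0,-1],[-0.012,0,0.345,0,0,0,0],[-0.012,0,0.345,0,0,0,0.2],[-0.012,0,0.345,0,0,0,0.2]],
])

```text
time_s: 5.98
position: [0.5901, -0.0156, 0.0598]
tcp_rot: [[-0.907, 0.264, 0.329], [0.248, 0.964, -0.091], [-0.341, -0.001, -0.94]]
force: [-0.4, -0.3, 0.4]
opening: 0.854
grasp_force: 0.0
```

```bash
python3 - <<'E'
from kin import *
show()
E
```

```text
t 5.9833 grasp [ 0.584  -0.0139  0.0774] rack [-10.7 -84.4  77.4] j [-11.7  37.9 109.4  -5.7  12.9 -81. ] F [-0.44 -0.27  0.38] open 0.854 gf 0.0
```

>>> carry_out([
  [[0,0,0,0,0,0,1],[0,0,0,0,0,0,1],[0,0,0,0,0,0,1],[0,0,0,0,0,0,1],[0,0,0,0,0,0,1],[0,0,0,0,0,0,1],[0,0,0,0,0,0,1],[0,0,0,0,0,0,1],[0,0,0,0,0,0,1],[0,0,0,0,0,0,1]],
])

```text
time_s: 6.82
position: [0.5897, -0.0168, 0.0597]
tcp_rot: [[-0.907, 0.265, 0.328], [0.248, 0.964, -0.092], [-0.34, -0.002, -0.94]]
force: [-2.2, -6.6, 2.3]
opening: 0.318
grasp_force: 30.0
```

>>> carry_out([
  [[0,0,-0.015,0,0,0,1],[0,0,-0.03,0,0,0,1],[0,0,-0.05,0,0,0,1],[0,0,-0.07,0,0,0,1],[0,0,-0.09,0,0,0,1],[0,0,-0.11,0,0,0,1],[0,0,-0.12,0,0,0,1],[0,0,-0.12,0,0,0,1],[0,0,-0.12,0,0,0,1],[0,0,-0.12,0,0,0,1]],
])

```text
time_s: 7.65
position: [0.5842, -0.014, 0.0764]
tcp_rot: [[-0.907, 0.264, 0.328], [0.248, 0.964, -0.091], [-0.341, -0.001, -0.94]]
force: [0.0, 0.3, -1.7]
opening: 0.319
grasp_force: 30.0
```

```bash
cat > heft.py <<'E'
from kin import *
F=[];M=[]
for i in range(6):
    st=telemetry.read_state();F.append(st['force']);M.append(st['moment']);im=capture("wrist")
show();F=np.array(F);print("F",F.mean(0).round(2),"sd",F.std(0).round(2),"M",np.mean(M,0).round(3))
E
python3 heft.py
```

```text
t 7.95 grasp [ 0.578  -0.0123  0.0939] rack [-16.9 -84.4  93.9] j [-11.6  35.8 109.8  -5.1  14.6 -81.6] F [ 0.37  0.8  -1.67] open 0.318 gf 30.0
F [-0.12 -0.11 -1.41] sd [0.58 0.5  0.35] M [ 0.141  0.14  -0.003]
```

−1.4 N, so this one is empty. I'll lower it back and release.

>>> carry_out([
  [[0,0,0.02,0,0,0,1],[0,0,0.04,0,0,0,1],[0,0,0.06,0,0,0,1],[0,0,0.08,0,0,0,1],[0,0,0.1,0,0,0,1],[0,0,0.11,0,0,0,1],[0,0,0.117,0,0,0,1],[0,0,0.12,0,0,0,1],[0,0,0.12,0,0,0,1],[0,0,0.12,0,0,0,-1]],
])

```text
time_s: 8.78
position: [0.5899, -0.016, 0.0601]
tcp_rot: [[-0.907, 0.265, 0.329], [0.248, 0.964, -0.091], [-0.341, -0.001, -0.94]]
force: [0.2, -0.1, 0.0]
opening: 0.345
grasp_force: 0.2
```

>>> carry_out([
  [[0,0,0,0,0,0,-1],[0,0,0,0,0,0,-1],[0,0,0,0,0,0,-1],[0,0,0,0,0,0,-1],[0,0,0,0,0,0,-1],[0,0,-0.06,0,0,0,-1],[0,0,-0.14,0,0,0,-1],[0,0,-0.24,0,0,0,-1],[0,0,-0.34,0,0,0,-1],[0,0,-0.36,0,0,0,-1]],
])

```text
time_s: 9.62
position: [0.5724, -0.0105, 0.1125]
tcp_rot: [[-0.906, 0.264, 0.331], [0.248, 0.965, -0.091], [-0.343, -0.001, -0.939]]
force: [0.2, -0.3, 0.7]
opening: 0.987
grasp_force: 0.0
```

```bash
python3 - <<'E'
from kin import *
st=show(); plan(w(np.array([-28,0,128])/1e3),Rt(-15,20))
im=capture("wrist"); cv2.imwrite("pics/w2.png",im[:,:,::-1]);W=calib("wrist",st)
ir=lambda P:Ro.from_euler('z',-RY,degrees=True).apply(P-RO)*1e3
m=mask(im,(11,120,60),(24,255,255))
for c in blobs(m,300)[:5]:
  b=cv2.boundingRect(c); print(b)
  if b[1]>330: continue
  for r in range(b[1]+15,b[1]+b[3]-5,18):
    s=np.flatnonzero(m[r,b[0]:b[0]+b[2]])+b[0]; print(r,ir(onz(W,[(s.min(),r),(s.max(),r)],.075)).round(1)[:,:2].tolist())
E
```

```text
t 9.6167 grasp [ 0.5662 -0.0088  0.1301] rack [-29.2 -84.  130.1] j [-11.5  31.2 110.4  -4.2  18.4 -82.5] F [ 0.16 -0.32  0.68] open 0.987 gf 0.0
shift [3.000e-04 5.603e-01 1.470e-02] turn [-0.0004  0.0002 -0.0008] mm [ 0.  84.   2.2] deg [-0.1  0.1 -0.3]
(255, 157, 51, 131)
172 [[-56.4, -97.9], [-56.2, -71.0]]
190 [[-44.9, -98.5], [-44.7, -70.6]]
208 [[-32.6, -98.5], [-32.4, -70.2]]
226 [[-19.3, -98.0], [-19.1, -71.0]]
244 [[-4.9, -98.1], [-4.8, -71.2]]
262 [[10.7, -98.2], [10.9, -70.8]]
280 [[27.8, -98.3], [27.9, -71.0]]
(390, 158, 73, 127)
173 [[-55.6, -14.2], [-55.7, 15.1]]
191 [[-43.9, -14.1], [-43.9, 16.8]]
209 [[-31.4, -14.6], [-31.3, 16.8]]
227 [[-18.0, -14.5], [-17.7, 15.0]]
245 [[-3.4, -14.3], [-3.0, 16.4]]
263 [[12.6, -6.6], [13.0, 15.8]]
(252, 336, 308, 30)
(509, 213, 51, 43)
228 [[-16.3, 66.9], [-15.9, 88.8]]
246 [[-1.1, 67.5], [-0.3, 101.7]]
(531, 160, 29, 68)
175 [[-54.9, 67.4], [-54.9, 75.1]]
193 [[-42.6, 67.0], [-42.7, 80.9]]
211 [[-29.5, 68.7], [-29.4, 87.3]]
```

Case 1 lies back in its notch (y −84.5). On to the middle one.

>>> carry_out([
  [[0,0.1,0.01,0,0,0,-1],[0,0.25,0.014,0,0,0,-1],[0,0.41,0.014,0,0,0,-1],[0,0.53,0.014,0,0,0,-1],[0,0.56,0.014,0,0,0,-1],[0,0.56,0.07,0,0,0,-1],[0,0.56,0.15,0,0,0,-1],[0,0.56,0.24,0,0,0,-1],[0,0.56,0.32,0,0,0,-1],[0,0.56,0.362,0,0,0,-1]],
])

```text
time_s: 10.5
position: [0.6117, 0.064, 0.0565]
tcp_rot: [[-0.908, 0.266, 0.325], [0.25, 0.964, -0.091], [-0.338, -0.002, -0.941]]
force: [0.8, 0.3, -0.1]
opening: 0.997
grasp_force: 0.0
```

```bash
python3 - <<'E'
from kin import *
show(); plan(w(np.array([-10,.5,78])/1e3),Rt(-15,20))
E
```

```text
t 10.5 grasp [0.6057 0.0657 0.0741] rack [-10.3  -1.8  74.1] j [ -2.1  39.4 105.  -15.6  17.  -62.5] F [ 0.75  0.3  -0.06] open 0.997 gf 0.0
shift [-0.0112  0.0159 -0.0236] turn [-0.0006 -0.0007 -0.001 ] mm [-1.7  2.4 -3.5] deg [-0.2 -0.3 -0.4]
```

>>> carry_out([
  [[-0.01,0.016,-0.02,0,0,0,0],[-0.01,0.016,-0.02,0,0,0,1],[-0.01,0.016,-0.02,0,0,0,1],[-0.01,0.016,-0.02,0,0,0,1],[-0.01,0.016,-0.02,0,0,0,1],[-0.01,0.016,-0.02,0,0,0,1],[-0.01,0.016,-0.02,0,0,0,1],[-0.01,0.016,-0.02,0,0,0,1],[-0.01,0.016,-0.02,0,0,0,1],[-0.01,0.016,-0.02,0,0,0,1]],
])

```text
time_s: 11.33
position: [0.6126, 0.0656, 0.0626]
tcp_rot: [[-0.908, 0.263, 0.326], [0.246, 0.965, -0.094], [-0.339, -0.005, -0.941]]
force: [-3.1, -22.9, 6.5]
opening: 0.326
grasp_force: 11.7
```

>>> carry_out([
  [[0,0,0,0,0,0,1],[0,0,0,0,0,0,1],[0,0,-0.02,0,0,0,1],[0,0,-0.04,0,0,0,1],[0,0,-0.07,0,0,0,1],[0,0,-0.1,0,0,0,1],[0,0,-0.12,0,0,0,1],[0,0,-0.12,0,0,0,1],[0,0,-0.12,0,0,0,1],[0,0,-0.12,0,0,0,1]],
])

```text
time_s: 12.17
position: [0.6074, 0.0694, 0.0794]
tcp_rot: [[-0.907, 0.264, 0.328], [0.248, 0.965, -0.091], [-0.341, -0.001, -0.94]]
force: [0.3, -1.1, -4.0]
opening: 0.317
grasp_force: 30.0
```

```bash
python3 heft.py
```

```text
t 12.4667 grasp [0.6013 0.0709 0.0968] rack [-15.9   2.   96.8] j [ -1.6  36.8 105.1 -14.3  19.3 -63.6] F [-0.66 -0.21 -4.21] open 0.318 gf 30.0
F [-0.12 -0.21 -4.21] sd [0.49 0.73 0.58] M [ 0.219  0.347 -0.018]
```

−4.2 N, so the middle case is the full one. Next I'll check the joint path to the stand.

```bash
cat >> kin.py <<'E'
def fk_R(j): 
    return Ro.from_euler('ZYZYZ',[j[0],j[1]+j[2],j[3],j[4],j[5]+90],degrees=True).as_matrix()
def full(g,R,flip=False):
    ok,j,*_=ik(g,R); A=Ro.from_euler('ZY',[j[0],j[1]+j[2]],degrees=True).as_matrix()
    a=Ro.from_matrix(A.T@R).as_euler('ZYZ',degrees=True)
    return ok,j,(a-[0,0,90]).round(1)
E
python3 - <<'E'
from kin import *
st=show(); print(np.abs(fk_R(st['joint_positions'])-st['tcp_rot']).max())
for g in ([-60,0,100],[-110,0,130],[-150,0,180],[-150,0,250]): print(g,full(w(np.array(g)/1e3),Rt(-15,20)))
P=w(np.array([-130,0,240])/1e3);S=np.array([.46,-.19,.24])
for k in np.linspace(0,1,9): print(k,(P+(S-P)*k).round(3),full(P+(S-P)*k,Rt(-15-163*k,20)))
for k in np.linspace(0,1,9): print(k,full(P,Rt(-15-163*k,20)))
for z in (.24,.15,.068): print(full([.45,-.19,z],Rt(182,20)))
E
```

```text
t 12.4667 grasp [0.6013 0.0709 0.0968] rack [-15.9   2.   96.8] j [ -1.6  36.8 105.1 -14.3  19.3 -63.6] F [-0.66 -0.21 -4.21] open 0.318 gf 30.0Traceback (most recent call last):
  File "<stdin>", line 2, in <module>
  File "kin.py", line 30, in fk_R
    return Ro.from_euler('ZYZYZ',[j[0],j[1]+j[2],j[3],j[4],j[5]+90],degrees=True).as_matrix()
           ~~~~~~~~~~~~~^^^^^^^^^^^^^^^^^^^^^^^^^^^^^^^^^^^^^^^^^^^^^^^^^^^^^^^^^
  File "scipy/spatial/transform/_rotation.pyx", line 1413, in scipy.spatial.transform._rotation.Rotation.from_euler
ValueError: Expected axis specification to be a non-empty string of upto 3 characters, got ZYZYZ
```

```bash
python3 - <<'E'
s=open("kin.py").read()
s=s.replace("return Ro.from_euler('ZYZYZ',[j[0],j[1]+j[2],j[3],j[4],j[5]+90],degrees=True).as_matrix()","return (Ro.from_euler('ZY',[j[0],j[1]+j[2]],degrees=True)*Ro.from_euler('ZYZ',[j[3],j[4],j[5]+90],degrees=True)).as_matrix()")
open("kin.py","w").write(s)
from kin import *
st=telemetry.read_state(); print(np.abs(fk_R(st['joint_positions'])-st['tcp_rot']).max())
f=lambda *a:[x.tolist() if hasattr(x,'tolist') else x for x in full(*a)]
for g in ([-60,0,100],[-110,0,130],[-150,0,180],[-150,0,250]): print(g,f(w(np.array(g)/1e3),Rt(-15,20)))
P=w(np.array([-130,0,240])/1e3);S=np.array([.46,-.19,.24])
for k in np.linspace(0,1,9): print(k,(P+(S-P)*k).round(3),f(P+(S-P)*k,Rt(-15-163*k,20)))
for k in np.linspace(0,1,5): print(k,f(P,Rt(-15-163*k,20)))
for z in (.24,.15,.068): print(f([.45,-.19,z],Rt(182,20)))
E
```

```text
4.440892098500626e-16
[-60, 0, 100] [True, [-0.7, 34.8, 110.9], [-18.3, 15.6, -58.9]]
[-110, 0, 130] [True, [1.0, 29.4, 116.0], [-19.7, 16.2, -55.9]]
[-150, 0, 180] [True, [2.7, 21.4, 118.1], [-16.0, 22.2, -58.4]]
[-150, 0, 250] [True, [2.7, 13.5, 113.4], [-10.6, 34.4, -64.5]]
0.0 [0.491 0.098 0.24 ] [True, [1.8, 15.8, 112.0], [-10.3, 33.4, -65.5]]
0.125 [0.487 0.062 0.24 ] [True, [1.1, 16.5, 110.9], [-19.3, 37.9, -39.7]]
0.25 [0.483 0.026 0.24 ] [True, [-0.5, 17.8, 108.7], [-23.7, 44.3, -19.0]]
0.375 [ 0.479 -0.01   0.24 ] [True, [-3.2, 19.5, 105.8], [-24.8, 51.3, -2.0]]
0.5 [ 0.475 -0.046  0.24 ] [True, [-7.1, 21.3, 102.4], [-23.7, 58.4, 12.3]]
0.625 [ 0.471 -0.082  0.24 ] [True, [-11.8, 23.3, 98.8], [-21.4, 64.9, 25.4]]
0.75 [ 0.468 -0.118  0.24 ] [True, [-17.3, 25.2, 95.2], [-18.3, 70.8, 37.7]]
0.875 [ 0.464 -0.154  0.24 ] [True, [-23.2, 27.0, 91.7], [-14.6, 76.0, 49.8]]
1.0 [ 0.46 -0.19  0.24] [True, [-29.4, 28.6, 88.6], [-10.4, 80.2, 62.0]]
0.0 [True, [1.8, 15.8, 112.0], [-10.3, 33.4, -65.5]]
0.25 [True, [8.8, 20.0, 104.8], [-24.2, 48.9, -10.4]]
0.5 [True, [9.4, 25.0, 95.7], [-21.0, 66.5, 25.6]]
0.75 [True, [5.4, 28.5, 88.9], [-12.2, 79.0, 56.7]]
1.0 [True, [-0.9, 29.3, 87.3], [-1.0, 83.4, 87.4]]
[True, [-29.9, 27.9, 90.0], [-10.6, 79.4, 61.6]]
[True, [-29.9, 35.0, 94.3], [-11.2, 68.3, 63.9]]
[True, [-29.9, 42.5, 96.5], [-12.2, 58.8, 66.1]]
```

```bash
python3 - <<'E'
from kin import *
plan(w(np.array([-130,2,108])/1e3),Rt(-15,20))
E
```

```text
shift [ 0.6896 -0.0042 -0.329 ] turn [-0.0004 -0.0003 -0.0008] mm [103.4  -0.6 -49.4] deg [-0.2 -0.1 -0.3]
```

>>> carry_out([
  [[0.03,0,-0.015,0,0,0,1],[0.08,0,-0.04,0,0,0,1],[0.15,0,-0.072,0,0,0,1],[0.24,0,-0.115,0,0,0,1],[0.33,0,-0.158,0,0,0,1],[0.42,0,-0.2,0,0,0,1],[0.51,0,-0.244,0,0,0,1],[0.59,0,-0.282,0,0,0,1],[0.65,0,-0.31,0,0,0,1],[0.69,0,-0.33,0,0,0,1]],
])

```text
time_s: 13.3
position: [0.4948, 0.0998, 0.0908]
tcp_rot: [[-0.908, 0.264, 0.327], [0.248, 0.965, -0.091], [-0.339, -0.001, -0.941]]
force: [0.2, 0.0, -4.1]
opening: 0.314
grasp_force: 30.0
```

```bash
python3 - <<'E'
from kin import *
show();P=w(np.array([-130,0,240])/1e3);S=np.array([.46,-.19,.24])
plan(P,Rt(-15,20)); plan(P+(S-P)*.25,Rt(-15-163*.25,20))
E
```

```text
t 13.3 grasp [0.4887 0.1015 0.1084] rack [-132.6    2.5  108.4] j [  2.4  31.5 119.1 -30.   12.  -43.9] F [ 0.17  0.03 -4.08] open 0.314 gf 30.0
shift [-0.3139 -0.0173 -0.8196] turn [-0.0005 -0.0005 -0.0007] mm [ -47.1   -2.6 -122.9] deg [-0.2 -0.2 -0.2]
shift [-0.3772 -0.5223 -0.796 ] turn [ 0.0381 -0.0004  0.1057] mm [ -56.6  -78.3 -119.4] deg [13.7 -0.2 38.1]
```

>>> carry_out([
  [[-0.03,0,-0.07,0,0,0,1],[-0.07,-0.01,-0.18,0,0,0,1],[-0.11,-0.02,-0.29,0.001,0,0.003,1],[-0.16,-0.05,-0.4,0.005,0,0.013,1],[-0.21,-0.11,-0.51,0.01,0,0.027,1],[-0.26,-0.19,-0.62,0.016,0,0.044,1],[-0.31,-0.28,-0.7,0.022,0,0.062,1],[-0.34,-0.37,-0.76,0.028,0,0.079,1],[-0.36,-0.45,-0.79,0.034,0,0.094,1],[-0.377,-0.522,-0.796,0.038,0,0.106,1]],
])

```text
time_s: 14.13
position: [0.4881, 0.0207, 0.2235]
tcp_rot: [[-0.523, 0.83, 0.194], [0.781, 0.558, -0.281], [-0.341, 0.004, -0.94]]
force: [0.2, 0.9, -4.4]
opening: 0.317
grasp_force: 30.0
```

```bash
python3 - <<'E'
from kin import *
show();P=w(np.array([-130,0,240])/1e3);S=np.array([.46,-.19,.24])
plan(P+(S-P)*.63,Rt(-15-163*.63,20))
E
```

```text
t 14.1333 grasp [0.4845 0.0259 0.2411] rack [-117.   -71.6  241.1] j [ -0.6  17.8 108.5 -23.5  44.4 -18.9] F [ 0.17  0.88 -4.45] open 0.317 gf 30.0
shift [-0.4992 -0.5169  0.1869] turn [ 0.059  -0.0004  0.1605] mm [-74.9 -77.5  28. ] deg [21.2 -0.2 57.8]
```

>>> carry_out([
  [[-0.03,-0.03,0.01,0.003,0,0.008,1],[-0.07,-0.08,0.025,0.008,0,0.022,1],[-0.13,-0.14,0.045,0.015,0,0.04,1],[-0.19,-0.2,0.07,0.022,0,0.06,1],[-0.25,-0.26,0.09,0.03,0,0.08,1],[-0.31,-0.32,0.115,0.037,0,0.1,1],[-0.37,-0.38,0.14,0.044,0,0.12,1],[-0.43,-0.44,0.16,0.051,0,0.138,1],[-0.47,-0.49,0.175,0.056,0,0.152,1],[-0.5,-0.517,0.187,0.059,0,0.16,1]],
])

```text
time_s: 14.97
position: [0.4696, -0.0898, 0.2211]
tcp_rot: [[0.435, 0.886, -0.16], [0.834, -0.463, -0.301], [-0.341, -0.003, -0.94]]
force: [1.0, -0.8, -4.6]
opening: 0.321
grasp_force: 30.0
```

```bash
python3 - <<'E'
from kin import *
show();
plan([.46,-.19,.22],Rt(182,20))
E
```

```text
t 14.9667 grasp [ 0.4726 -0.0841  0.2387] rack [-100.1 -181.   238.7] j [-12.1  23.6  98.5 -21.2  65.1  25.7] F [ 1.03 -0.77 -4.57] open 0.321 gf 30.0
shift [-0.5621  0.2162  0.3357] turn [5.700e-02 1.000e-04 1.579e-01] mm [-84.3  32.4  50.4] deg [20.5  0.  56.8]
```

>>> carry_out([
  [[-0.03,0.01,0.02,0.003,0,0.008,1],[-0.08,0.03,0.05,0.008,0,0.022,1],[-0.14,0.05,0.085,0.014,0,0.04,1],[-0.21,0.08,0.125,0.021,0,0.059,1],[-0.28,0.11,0.17,0.029,0,0.079,1],[-0.35,0.135,0.21,0.036,0,0.099,1],[-0.42,0.16,0.25,0.043,0,0.118,1],[-0.48,0.185,0.29,0.049,0,0.136,1],[-0.53,0.205,0.32,0.054,0,0.15,1],[-0.562,0.216,0.336,0.057,0,0.158,1]],
])

```text
time_s: 15.8
position: [0.4541, -0.1912, 0.202]
tcp_rot: [[0.939, 0.034, -0.342], [0.031, -0.999, -0.014], [-0.342, 0.002, -0.94]]
force: [-0.2, -0.1, -3.5]
opening: 0.319
grasp_force: 30.0
```

```bash
python3 - <<'E'
from kin import *
capture("top");st=show(); im=capture("wrist"); cv2.imwrite("pics/w3.png",im[:,:,::-1]);W=calib("wrist",st)
print(st['tcp_rot'].round(3).tolist())
for x in(-60,60):
  for y in (-35,35): print(x,y,proj(W,w(np.array([x,y,10])/1e3,np.array([.441,-.19,0]),2)).round(1))
E
```

```text
t 15.85 grasp [ 0.4604 -0.1921  0.2196] rack [ -83.9 -288.5  219.6] j [-29.5  30.2  89.6 -10.7  77.6  62.6] F [ 1.13 -1.45 -4.28] open 0.315 gf 30.0
[[0.939, 0.033, -0.342], [0.03, -0.999, -0.014], [-0.343, 0.003, -0.94]]
-60 -35 [[314.1 186.4]]
-60 35 [[249.1 186.6]]
60 -35 [[320.5  71.7]]
60 35 [[241.4  71.9]]
```

View pics/w3.png

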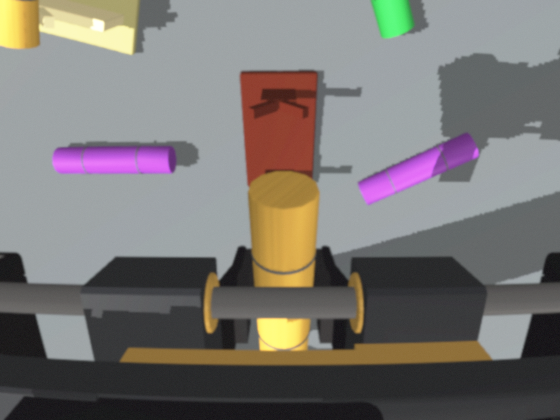

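The stand shows clearly behind the held case: far edge at row 72, between columns 241 and 318, and far notch near (278,105). The held case's bands are near rows 270 and 345.

```bash
python3 - <<'E'
from kin import *
T,S=calib("top"),calib("scene")
st=telemetry.read_state(); W=calib("wrist",st); im=cv2.imread("pics/w3.png")[:,:,::-1].copy()
np.set_printoptions(precision=4,suppress=True)
m=mask(im,(0,120,40),(8,255,255)); m[190:]=0;m[:60]=0
mm=np.zeros_like(m);mm[60:190,225:335]=m[60:190,225:335]
L=[];R=[]
for r in range(76,176,4):
    s=np.flatnonzero(mm[r]);L.append((s.min()-.5,r));R.append((s.max()+.5,r))
l,rr=onz(W,L,.01),onz(W,R,.01)
for q in(l,rr):
    p=np.polyfit(q[:,0],q[:,1],1);res=np.abs(np.polyval(p,q[:,0])-q[:,1]);q2=q[res<.002];p=np.polyfit(q2[:,0],q2[:,1],1);print("edge yaw",np.degrees(np.arctan(p[0])),"y at .44",np.polyval(p,.44),len(q2))
far=[(c,np.flatnonzero(mm[:,c]).min()-.5) for c in range(248,314,6)];print("far edge",onz(W,far,.01)[:,:2].mean(0),[f[1] for f in far])
g=cv2.cvtColor(im,cv2.COLOR_RGB2GRAY)
col=g[:,276:292].mean(1);print("bands",[(r,int(col[r])) for r in range(180,350) if col[r]<col[max(0,r-4):r+5].mean()-6])
gp=st['position']-st['tcp_rot'][:,2]*.0187; print(gp)
print(onz(W,[(284,r) for r in(268,270,272)],gp[2]-.003+.014)-gp)
mb=mask(im,(11,120,60),(24,255,255))
for r in(215,235,255):
    s=np.flatnonzero(mb[r,230:340])+230;print(r,(onz(W,[(s.min(),r),(s.max(),r)],gp[2]-.003)).round(4)[:,:2].tolist())
cv2.imwrite("pics/c4.png",cv2.resize(cv2.imread("pics/w3.png")[60:200,215:345],None,fx=4,fy=4,interpolation=2))
E
```

```text
edge yaw 2.373837912432812 y at .44 -0.15229527497801634 25
edge yaw 2.1905990061307516 y at .44 -0.22020333977096362 25
far edge [ 0.5008 -0.1835] [np.float64(71.5), np.float64(71.5), np.float64(71.5), np.float64(71.5), np.float64(71.5), np.float64(71.5), np.float64(71.5), np.float64(71.5), np.float64(71.5), np.float64(71.5), np.float64(71.5)]
bands [(206, 131), (207, 137), (271, 135), (272, 114), (273, 116), (274, 141), (287, 104), (288, 78), (289, 75), (290, 77), (314, 109), (315, 111), (316, 114), (317, 130), (349, 165)]
[ 0.4603 -0.1909  0.2197]
[[0.0213 0.0018 0.011 ]
 [0.0202 0.0017 0.011 ]
 [0.0191 0.0017 0.011 ]]
215 [[0.4968, -0.1749], [0.4978, -0.2013]]
235 [[0.4864, -0.1755], [0.4874, -0.2019]]
255 [[0.475, -0.1758], [0.4759, -0.2025]]
```

View pics/c4.png

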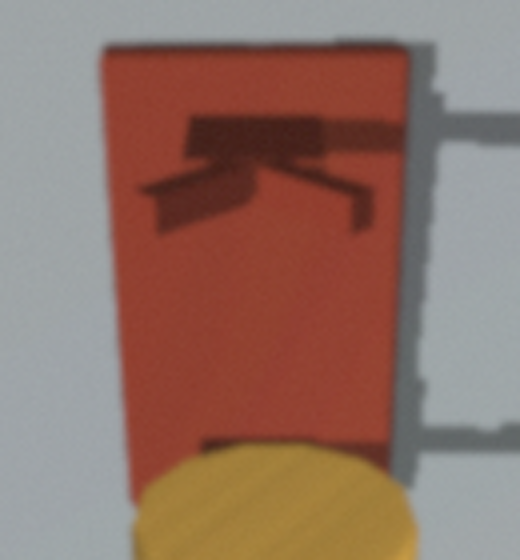

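```bash
python3 - <<'E'
from kin import *
np.set_printoptions(precision=4,suppress=True)
st=telemetry.read_state(); W=calib("wrist",st);T=calib("top")
print("tips",onz(W,[(249.5,107),(308,107.5)],.065)); print("vertex",onz(W,[(277.5,100)],.045))
print("post top-view far notch",onz(T,[(327.5,239.5)],.055))
# refine top: red base edges in a fresh-free old image
im=cv2.imread("pics/top0.png")[:,:,::-1].copy();m=mask(im,(0,100,25),(12,255,160))
E=[]
for r in range(236,282,4):
    s=np.flatnonzero(m[r,300:365])+300;E.append((s.min()-.5,s.max()+.5,r))
E=np.array(E,float);a=onz(T,E[:,[0,2]],.01);b=onz(T,E[:,[1,2]],.01);c=(a+b)/2;p=np.polyfit(c[:,0],c[:,1],1);print("top yaw",np.degrees(p[0]),"y@.44",np.polyval(p,.44),np.median(np.abs(a-b)[:,1]))
plan([.450,-.188,.110],Rt(182.3,20)); plan([.450,-.188,.0685],Rt(182.3,20))
E
```

```text
tips [[ 0.487  -0.1625  0.065 ]
 [ 0.4883 -0.2078  0.065 ]]
vertex [[ 0.4866 -0.184   0.045 ]]
post top-view far notch [[ 0.4797 -0.1764  0.055 ]]
top yaw 2.0857007189825634 y@.44 -0.1883888523251268 0.06844650751132074
shift [ 0.1868 -0.0228  0.7106] turn [ 0.0001  0.0001 -0.0005] mm [ 28.   -3.4 106.6] deg [ 0.   0.  -0.2]
shift [ 0.2817 -0.0233  0.9705] turn [ 0.0001  0.0001 -0.0005] mm [ 42.3  -3.5 145.6] deg [ 0.   0.  -0.2]
```

>>> carry_out([
  [[0.01,0,0.04,0,0,0,1],[0.03,-0.01,0.12,0,0,0,1],[0.06,-0.02,0.22,0,0,0,1],[0.09,-0.02,0.33,0,0,0,1],[0.12,-0.02,0.44,0,0,0,1],[0.15,-0.02,0.55,0,0,0,1],[0.17,-0.02,0.64,0,0,0,1],[0.18,-0.02,0.69,0,0,0,1],[0.19,-0.02,0.71,0,0,0,1],[0.19,-0.02,0.71,0,0,0,1]],
])

```text
time_s: 16.73
position: [0.4439, -0.1863, 0.0923]
tcp_rot: [[0.938, 0.041, -0.345], [0.039, -0.999, -0.014], [-0.345, -0.0, -0.939]]
force: [0.1, -0.8, -3.7]
opening: 0.315
grasp_force: 30.0
```

```bash
python3 - <<'E'
from kin import *
capture("top");st=show()
plan([.4508,-.1872,.0755],Rt(182.3,20)); plan([.4508,-.1872,.0685],Rt(182.3,20))
# check alignment from scene view: held case axis vs stand
im=capture("scene");cv2.imwrite("pics/s2.png",cv2.resize(im[225:315,160:265,::-1],None,fx=6,fy=6,interpolation=2))
E
```

```text
t 16.7833 grasp [ 0.4508 -0.1865  0.1105] rack [ -94.6 -285.5  110.5] j [-29.4  38.5  95.6 -11.7  63.7  65.1] F [ 0.43 -0.83 -4.59] open 0.317 gf 30.0
shift [0.0804 0.0045 0.2192] turn [0.0001 0.0003 0.0001] mm [12.1  0.7 32.9] deg [0.  0.1 0. ]
shift [0.0964 0.0045 0.263 ] turn [0.0001 0.0003 0.0001] mm [14.5  0.7 39.5] deg [0.  0.1 0. ]
```

View pics/s2.png

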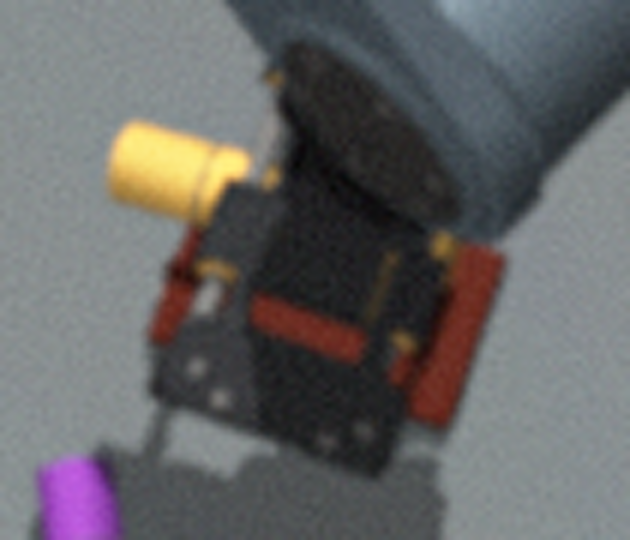

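The scene crop shows the case held above the stand and in line with it: front end at crop (130,170), stand base around it.

>>> carry_out([
  [[0.01,0,0.025,0,0,0,1],[0.02,0,0.055,0,0,0,1],[0.03,0,0.085,0,0,0,1],[0.042,0.004,0.115,0,0,0,1],[0.053,0.004,0.145,0,0,0,1],[0.064,0.004,0.175,0,0,0,1],[0.073,0.004,0.2,0,0,0,1],[0.08,0.004,0.219,0,0,0,1],[0.08,0.004,0.219,0,0,0,1],[0.08,0.004,0.219,0,0,0,1]],
])

```text
time_s: 17.67
position: [0.4439, -0.1877, 0.0576]
tcp_rot: [[0.938, 0.04, -0.344], [0.037, -0.999, -0.014], [-0.345, -0.0, -0.939]]
force: [0.7, -0.6, -4.1]
opening: 0.318
grasp_force: 30.0
```

```bash
python3 heft.py
```

```text
t 17.9667 grasp [ 0.4505 -0.1875  0.0756] rack [ -94.6 -286.6   75.6] j [-29.5  41.8  96.4 -12.1  59.7  66. ] F [ 0.71  0.16 -4.72] open 0.315 gf 30.0
F [-0.    0.05 -4.2 ] sd [0.5  0.55 0.39] M [ 0.049 -0.457  0.026]
```

>>> carry_out([
  [[0.001,0,0.003,0,0,0,1],[0.002,0,0.006,0,0,0,1],[0.003,0,0.009,0,0,0,1],[0.004,0,0.012,0,0,0,1],[0.006,0,0.016,0,0,0,1],[0.007,0,0.019,0,0,0,1],[0.008,0,0.022,0,0,0,1],[0.009,0,0.025,0,0,0,1],[0.01,0,0.028,0,0,0,1],[0.01,0,0.028,0,0,0,1]],
])

```text
time_s: 18.8
position: [0.444, -0.188, 0.0537]
tcp_rot: [[0.938, 0.04, -0.344], [0.037, -0.999, -0.014], [-0.344, 0.001, -0.939]]
force: [-0.8, -0.9, -1.3]
opening: 0.318
grasp_force: 30.0
```

```bash
python3 heft.py
```

```text
t 19.1 grasp [ 0.4504 -0.1877  0.0712] rack [ -94.7 -286.8   71.2] j [-29.5  42.2  96.4 -12.2  59.2  66.1] F [-1.96 -1.75 -1.03] open 0.318 gf 30.0
F [-0.8  -1.17 -0.74] sd [0.56 0.37 0.63] M [-0.125 -0.288  0.024]
```

Contact has begun: the load is down to 0.7 N, with a slight sideways push. I'll ease down a little more, shifting 1 mm toward −y.

>>> carry_out([
  [[0,0.002,0.001,0,0,0,1],[0.001,0.004,0.002,0,0,0,1],[0.001,0.006,0.004,0,0,0,1],[0.002,0.007,0.005,0,0,0,1],[0.002,0.007,0.006,0,0,0,1],[0.003,0.007,0.008,0,0,0,1],[0.003,0.007,0.009,0,0,0,1],[0.004,0.007,0.01,0,0,0,1],[0.004,0.007,0.01,0,0,0,1],[0.004,0.007,0.01,0,0,0,1]],
])

```text
time_s: 19.93
position: [0.4441, -0.1888, 0.0527]
tcp_rot: [[0.938, 0.04, -0.344], [0.037, -0.999, -0.014], [-0.344, 0.001, -0.939]]
force: [0.1, -0.4, 7.3]
opening: 0.322
grasp_force: 30.0
```

```bash
python3 heft.py
```

```text
t 20.2333 grasp [ 0.4505 -0.1886  0.0702] rack [ -94.3 -287.6   70.2] j [-29.6  42.3  96.4 -12.3  59.2  66.1] F [-0.72  0.32  7.99] open 0.32 gf 30.0
F [-0.45 -0.19  7.68] sd [0.25 0.71 0.44] M [ 0.019  0.136 -0.068]
```

It is seated: 7.7 N upward and no side force. Releasing and backing out along the tool axis.

>>> carry_out([
  [[0,0,0,0,0,0,0.2],[0,0,0,0,0,0,0],[0,0,0,0,0,0,-0.3],[0,0,0,0,0,0,-0.6],[0,0,0,0,0,0,-1],[0,0,0,0,0,0,-1],[0,0,0,0,0,0,-1],[0,0,0,0,0,0,-1],[0,0,0,0,0,0,-1],[0,0,0,0,0,0,-1]],
])

```text
time_s: 21.07
position: [0.444, -0.1888, 0.0518]
tcp_rot: [[0.938, 0.04, -0.344], [0.037, -0.999, -0.014], [-0.344, 0.0, -0.939]]
force: [0.2, 0.5, -0.0]
opening: 0.958
grasp_force: 0.0
```

>>> carry_out([
  [[0,0,-0.03,0,0,0,-1],[0,0,-0.08,0,0,0,-1],[0,0,-0.16,0,0,0,-1],[0,0,-0.26,0,0,0,-1],[0,0,-0.37,0,0,0,-1],[0,0,-0.48,0,0,0,-1],[0,0,-0.59,0,0,0,-1],[0,0,-0.69,0,0,0,-1],[0,0,-0.76,0,0,0,-1],[0,0,-0.8,0,0,0,-1]],
])

```text
time_s: 21.9
position: [0.4867, -0.1874, 0.1665]
tcp_rot: [[0.939, 0.04, -0.341], [0.037, -0.999, -0.016], [-0.341, 0.002, -0.94]]
force: [0.5, 1.0, -0.4]
opening: 1.0
grasp_force: 0.0
```

```bash
python3 - <<'E'
from kin import *
show()
sc,tp=capture("scene"),capture("top");st=show();wr=capture("wrist")
W,T,S=calib("wrist",st),calib("top"),calib("scene")
for n,im,cal in(("w",wr,W),("t",tp,T)):
  m=mask(im,(11,120,60),(24,255,255))
  for c in blobs(m,120)[:6]:
    r=cv2.minAreaRect(c); print(n,np.round(r[0],1),onz(cal,cv2.boxPoints(r),.065)[:,:2].round(4).tolist())
a=cv2.resize(tp[70:300,120:380,::-1],None,fx=1.6,fy=1.6); b=cv2.resize(wr[:,:,::-1],None,fx=.65,fy=.65)
h=max(a.shape[0],b.shape[0]);pad=lambda i:cv2.copyMakeBorder(i,0,h-i.shape[0],0,0,0)
cv2.imwrite("pics/f.png",np.hstack([pad(a),pad(b)]))
E
```

```text
t 21.9 grasp [ 0.4931 -0.1872  0.1841] rack [ -53.6 -275.2  184.1] j [-27.5  34.8  87.  -10.2  75.8  64.2] F [ 0.49  1.04 -0.38] open 1.0 gf 0.0
t 22.0 grasp [ 0.4928 -0.1871  0.1833] rack [ -53.9 -275.3  183.3] j [-27.5  34.8  87.1 -10.2  75.8  64.2] F [ 0.6   0.56 -0.06] open 0.999 gf 0.0
w [407.2 353.7] [[0.2447, -0.1622], [0.2733, -0.5292], [0.2267, -0.5586], [0.1985, -0.1628]]
w [283. 213.] [[0.5051, -0.171], [0.5062, -0.1994], [0.3662, -0.2097], [0.3647, -0.1718]]
w [14. 30.] [[0.5984, -0.0106], [0.5973, -0.0294], [0.5618, -0.0181], [0.5625, 0.0022]]
w [15. 85.] [[0.528, 0.0159], [0.5625, 0.0022], [0.5618, -0.0195], [0.5279, -0.0076]]
w [ 96.5 300.6] [[0.2739, 0.0369], [0.3719, -0.0026], [0.3692, -0.0303], [0.2709, 0.0037]]
w [470.1 300.4] [[0.3824, -0.3516], [0.3863, -0.3796], [0.2913, -0.4253], [0.2871, -0.3917]]
t [279.5  21.7] [[0.9229, 0.5414], [0.9859, 0.5445], [0.9859, -0.6889], [0.9223, -0.6851]]
t [249.9 195.9] [[0.5399, 0.0115], [0.6064, -0.0062], [0.5991, -0.0332], [0.5326, -0.0153]]
t [171.9 173.8] [[0.585, 0.1777], [0.6512, 0.1599], [0.6433, 0.1324], [0.5772, 0.1503]]
t [354.1 117.6] [[0.737, -0.2059], [0.7645, -0.222], [0.7441, -0.2565], [0.7167, -0.2403]]
```

View pics/f.png

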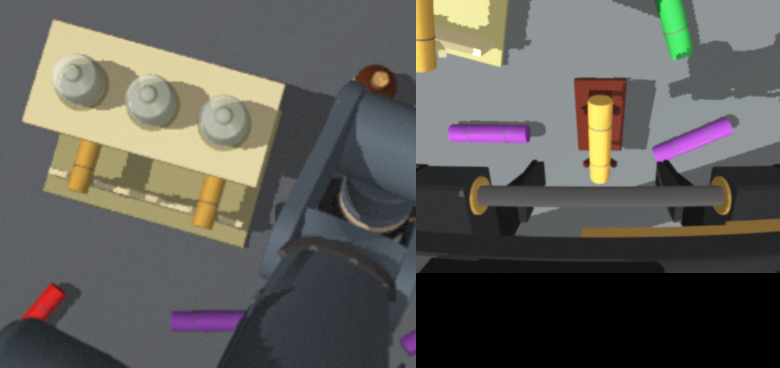

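```bash
python3 - <<'E'
from kin import *
st=show();im=capture("wrist");W=calib("wrist",st)
col=cv2.cvtColor(im,cv2.COLOR_RGB2GRAY)[:,278:290].mean(1)
rows=[r for r in range(150,285) if col[r]<col[r-4:r+5].mean()-6];print(rows)
print(onz(W,[(284,r) for r in rows],.079)[:,0].round(4))
m=mask(im,(11,120,60),(24,255,255))
q=[]
for r in range(170,262,10):
    s=np.flatnonzero(m[r,240:330])+240;q.append(onz(W,[((s.min()+s.max())/2,r)],.065)[0])
q=np.array(q);p=np.polyfit(q[:,0],q[:,1],1);print("yaw",np.degrees(p[0]),"y@.441",np.polyval(p,.441))
R=mask(im,(0,120,40),(8,255,255))[:,225:340];R[:90]=0
ys=[np.flatnonzero(R[:,c]).min() for c in(30,40,80)];print("far edge",onz(W,[(225+c,y) for c,y in zip((30,40,80),ys)],.01)[:,0], ys)
E
```

```text
t 22.05 grasp [ 0.4919 -0.1868  0.1824] rack [ -54.8 -275.2  182.4] j [-27.5  34.9  87.2 -10.2  75.7  64.2] F [-0.62 -0.16 -0.39] open 0.997 gf 0.0
[157, 158, 159, 160, 200, 201, 255, 256, 283]
[0.5027 0.502  0.5012 0.5005 0.4674 0.4665 0.4121 0.4109 0.3779]
yaw 2.0327450740221504 y@.441 -0.18753418416093617
far edge [0.50093061 0.50124073 0.50259189] [np.int64(120), np.int64(120), np.int64(120)]
```

The case is centred within about 2 mm and its yaw of 2.0° matches the stand's. The gripper is clear, so I'll hand in.

```bash
python3 -c "
from rig import job
print(job.hand_in())"
```

```text
the job is handed in; nothing more can be done
None
```

The full case was the middle one: it read about 4.2 N against about 1.4 N for the first case I hefted, and it now lies level in the stand, about 2 mm off centre. The first case is back in its notch, the third I never touched and took as empty by elimination, nothing I saw showed the jars or bottle disturbed, and the job is handed in at about 22 s; the hand-in gave no verdict.

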